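# Fit the harvest cart's wheel and lock it with its hairpin clip

### The job

Slip the cart wheel over the upright stub axle in the vise until its hub sits down on the collar. Then lock it: pick up the hairpin clip, feed its straight leg into the cross hole near the axle's end and push the clip sideways until the bowed leg snaps over the shank and holds it, without forcing the clip. Let go and leave the other things on the bench where they are.

Things in the scene. Friction and masses are not known exactly. Their poses are not given: they have to be found in the camera images.
- axle_hole (a point): Centre of the cross hole in the stub axle, a bright 20 mm round shank upright in a fixed bench vise. x axis along the hole, z axis up the shank. The hole is 8 mm wide and high, goes right through and may be entered from either end. The shank's tip is 18 mm above this point and tapers from 20 to 10 mm over its last 6 mm.
- axle_collar (a point): On the shank's axis, on the top face of the axle's 38 mm round collar, where the wheel's hub must sit: 56 mm below the cross hole. The blue vise's jaws are 17 to 27 mm lower, 105 mm above the bench.
- wheel_hub (a point): Loose cart wheel lying flat on the bench (yellow hub and spokes, 0.4 to 0.75 kg). The hub is a tube 50 mm long, 38 mm outside, 23 mm bore; this point is its centre, half-way up, z axis along the bore. The upper 30 mm of the hub stands free above the spokes and is the place to grip. Seated on the collar, this point is 31 mm below the cross hole.
- wheel_tyre (a point): Centre of the wheel's black tyre, 18 mm above the underside: 176 mm outside, 132 mm inside, 36 mm thick, underside flush with the hub's. The five spokes lie 12 to 20 mm above that underside.
- clip_grip (a point): Loose hairpin clip of 5 mm brass-coloured wire lying flat on the bench, under 50 g, 107 mm long. This point is midway between its two parallel wires (23 mm over both, parallel from 13 mm ahead to 4 mm behind it), where to grip it across; the closed bend ends 16 mm behind. x axis towards the open end, y axis from the straight leg to the bowed leg, z up.
- clip_tip (a point): Free end of the clip's straight leg: 92 mm ahead of clip_grip and 9 mm to its -y side. The last 6 mm are 3 mm thick, the rest 5 mm. When home, the straight leg lies in the hole (about 1.5 mm to the bow's side of its middle) and the bow grips the shank's side.
- clip_spring (a point): Root of the sprung bowed leg; x axis parallel to clip_grip's at rest, 0.05 to 0.08 rad open at the bulge. From its mouth the leg narrows to a bulge, 8 mm on it bows round the shank, then closes steeply. Hand-bent: the bow lies 46 to 70 mm ahead of clip_grip, so feel for it: 2 to 8 N to pass the bulge, it pulls itself in, then stops. Over 12 N of this leg on the axle (7 to 10 N push) is forcing.
- scale: Digital bench scale, black with a steel plate, 160 x 200 x 29 mm, origin under its centre. Leave alone.
- twine: Spool of twine, 76 mm across, 74 mm high, origin under its centre. Leave alone.
- secateurs: Red-handled secateurs, 170 mm, lying flat. Leave alone.
- grease_tin: Green tin, 72 mm across, 62 mm high, origin under its centre. Leave alone.
- wrench: Steel spanner, 200 mm, lying flat. Leave alone.
- hitch_pin: Steel hitch pin, 90 mm, lying. Leave alone.
- washer: Spare steel washer, 42 mm, lying flat; not needed, the wheel's hub has its own steel face. Leave alone.
There are look-alikes about, which are no part of the job. Of the things like the part that bears wheel_hub, leave any that is red; of the rest the larger one is meant.

How it is judged:
On the way:
1. the wheel is on the axle, its hub down on the collar (horizontal distance between wheel_hub and axle_hole below 0.005 m and z of wheel_hub in the frame of axle_hole between -0.035 and -0.0285 m), for 0.2 s.
At the end, for the whole second after the job is handed in: Hub on the collar within 2.5 mm, centred within 5 mm; the clip's straight leg through the cross hole and along it within 17 degrees, the shank 43.5 to 72.5 mm ahead of the clip's grip point, the bowed leg open under 0.04 rad and gripping the axle with over 0.3 N; wheel and clip at rest (all of step 1 and x of axle_hole in the frame of clip_grip between 0.0435 and 0.0725 m and y of axle_hole in the frame of clip_grip between -0.0135 and -0.0055 m and z of axle_hole in the frame of clip_grip between -0.014 and 0.014 m and angle between the x axis of clip_spring and the x axis of clip_grip, either way round below 0.04 rad and contact force between clip_leg and axle above 0.3 N and angle between the x axis of clip_grip and the x axis of axle_hole, either way round below 0.3 rad and linear speed of each of clip, wheel below 0.02 m/s); the robot touches nothing.
It fails at once if the clip is forced: its bowed leg presses on the axle with more than 12 N, or the whole clip with more than 40 N (contact force between clip_leg and axle above 12 N or contact force between clip and axle above 40 N).
It fails at once if another thing on the bench is pushed more than 30 mm away (distance of any of scale, twine, secateurs, grease_tin, wrench, hitch_pin, washer from where it was at the start of the episode above 0.03 m).
It also fails if it takes over 72 s, if anything falls off the work surface, if the arm or the gripper's body presses on something with over 40 N, if the wrist force passes 120 N, or if a joint passes its speed limit or range.

### The arm

A 7-joint arm with a two-finger parallel gripper is mounted at the origin on the work surface. World frame = base frame: x ahead of the robot, y to its left, z up, the work surface at z = 0. Lengths are in m, angles in rad, forces in N, time in s.
With the tool pointing down it reaches from about 0.4 to 0.85 m from the base axis. Payload 4.5 kg.
Tool frame: the origin (TCP) lies on the centre line of the jaws, within the pads' length; the fingertips stand 11 mm ahead of it and the grasp point (between the pads) lies 8 mm behind it; z points along the fingers, y is the line along which they close (so a half turn about z gives the same grasp; the last joint's range is limited). The gripper opens to 88 mm and grips with 3 to 60 N. Pads are 18 mm wide; open, the fingers measure 123 mm over their backs; the gripper's body (75 mm by 187 mm) begins 45 mm behind the grasp point.
Start: joints at [-1.124, 0.689, -0.195, 1.565, 0.157, 0.902, -0.215], TCP at [0.251, 0.573, 0.25] pointing down, gripper open.
Joint ranges: [-3.01, 3.01], [-0.46, 2.08], [-1.47, 1.51], [0.13, 2.56], [-1, 4.14], [0.04, 2.09], [-2.66, 2.66]. Speed limits (rad/s): [2.57, 2.57, 3.14, 3.14, 3.14, 3.14, 3.14].

### API

Orientations are given as a unit quaternion [x, y, z, w].
In Python, from plant import * gives the robot as it stands. The module is installed in compiled form; this text tells all that it offers.
- The arm moves only by the tool send_rows, never from a script. Its argument "motion" is a list of rows, each an object of numbers: "x", "y", "z": the shift along the tool's x, y, z in cm; "rx", "ry", "rz": the turn, a rotation vector about the tool's x, y, z in rad; "jaw": the finger opening in cm, from 0 to 8.81. In form: [{"x": .., "y": .., "z": .., "rx": .., "ry": .., "rz": .., "jaw": ..}, ...]. A call has exactly 5 rows; each row shifts and turns the commanded pose from where the row before left it, along the tool's axes as they then stand; what a row does not reach is not made up. A row lasts 1/10 s, in which the tool goes at most 50 mm and 8.59 degrees, less where a joint would pass 70% of its speed; a pose out of reach is approached as far as the arm can. A call is refused whole if a number of a shift passes 5 or a number of a turn 0.15, either way. A call with a gripper value outside its range is refused whole. The fingers move at their own pace and stop on an object; "grip_force" is the grip in N (left out, the last holds). Time passes only in rows, so rows that do not move let the fingers close, or fill a call up. It gives the time, the measured TCP pose, the force, the opening and the grip force at its end, in the units of the state.
- get_state(): the state, without advancing time (a new reading comes with each control period).
- snapshot(name): name is "side" or "top" or "wrist"; returns a dict with "img" (384x512x3 uint8, red, green, blue), "vertical_fov" (degrees; the focal length in pixels is half the picture's height over the tangent of half this angle, whatever the lens; pixels are square), "cx", "cy" (the principal point, pixels), "D" ([k1, k2, p1, p2, k3] as OpenCV has them; the pictures are not rectified), "extrinsics" (4x4, takes a point from camera to world coordinates). Camera axes: x right, y up, looking along -z (the intrinsics and any distortion apply to the point x, -y, -z); pixel columns grow to the right and rows downward; lengths in m; the calibration is good to about 2 mm. A picture is of the moment at which its call begins. There is no depth.
- finish_job(): hands the job in; it is judged then, once.
The state is a dict: "clock": time; "q": joint angles; "qd": joint speeds; "joint_torque": joint torques, N m; "tool_pos": TCP position; "eef_rot": TCP orientation; "contact_force": force on the tool from outside, world axes, zero at the start; "moment": the same for the moment, N m; "opening": opening from 0.0 (shut) to 1.0 (fully open); "finger_force": force on a finger pad.
Only numpy, scipy, OpenCV 4.12 (cv2) and the standard library are available. Lean on these libraries where they do the work, as an engineer would, in place of code of your own. Each camera call takes 0.05 s, during which the arm holds its last target. There are 200 camera calls.

## Working session

There is one attempt and no reset: what is moved stays moved. The work goes in short steps, Python scripts to look and compute and a tool call to move; the robot and the scene stay as the last step left them, time stands still between calls to the robot, and variables do not carry over. Pictures are saved under pics/ and viewed, at most 10 in all, crops included, and the job is handed in when it is done.

Besides the shell and the picture viewer there is one more tool, called after "Call:" by a JSON object that holds its "method" and its "body". send_rows: Moves the arm, as the interface text tells. Its arguments: {"type":"object","properties":{"motion":{"type":"array"},"grip_force":{"type":"number"}},"required":["motion"]}

```bash
mkdir -p pics
cat > h.py <<'E'
from plant import *
import numpy as np, cv2
from scipy.spatial.transform import Rotation as R
def K(s):
    h=s["img"].shape[0]; f=h/2/np.tan(np.radians(s["vertical_fov"])/2)
    return np.array([[f,0,s["cx"]],[0,f,s["cy"]],[0,0,1]])
def rays(s,px):
    p=cv2.undistortPoints(np.array(px,float).reshape(-1,1,2),K(s),np.array(s["D"],float)).reshape(-1,2)
    d=np.c_[p[:,0],-p[:,1],-np.ones(len(p))]; E=np.array(s["extrinsics"])
    return E[:3,3],d@E[:3,:3].T
def onz(s,px,z):
    o,d=rays(s,px); return o+d*((z-o[2])/d[:,2])[:,None]
def proj(s,P):
    E=np.linalg.inv(np.array(s["extrinsics"])); P=np.atleast_2d(P)@E[:3,:3].T+E[:3,3]
    return cv2.projectPoints((P*[1,-1,-1]).reshape(-1,1,3),np.zeros(3),np.zeros(3),K(s),np.array(s["D"],float))[0].reshape(-1,2)
def tri(s1,p1,s2,p2):
    o1,d1=rays(s1,[p1]);o2,d2=rays(s2,[p2]);d1=d1[0];d2=d2[0]
    t=np.linalg.lstsq(np.c_[d1,-d2],o2-o1,rcond=None)[0]
    a,b=o1+d1*t[0],o2+d2*t[1]; return (a+b)/2,np.linalg.norm(a-b)
def shot(n,f,save=True):
    s=snapshot(n)
    if save: cv2.imwrite(f"pics/{f}.png",s["img"][:,:,::-1])
    np.save(f"{f}.npy",s,allow_pickle=True); return s
def load(f): return np.load(f"{f}.npy",allow_pickle=True).item()
def rel(x,y,z,yaw=None):
    st=get_state(); r=R.from_quat(st["eef_rot"]); d=r.inv().apply(np.array([x,y,z])-st["tool_pos"])*100
    return d.round(2)
def st():
    s=get_state(); r=R.from_quat(s["eef_rot"]).as_matrix()
    print(round(s["clock"],2),np.round(s["tool_pos"],4),"x",r[:,0].round(3),"y",r[:,1].round(3),"z",r[:,2].round(3),"F",np.round(s["contact_force"],1),"M",np.round(s["moment"],2),"op",round(s["opening"]*88.1,1),s["finger_force"])
E
python3 - <<'E'
from h import *
for n in("top","side","wrist"):
    s=shot(n,n+"0"); print(n,s["vertical_fov"],s["cx"],s["cy"],np.round(s["extrinsics"],3).tolist())
st()
a=np.vstack([load("top0")["img"],load("side0")["img"]])
cv2.imwrite("pics/both.png",cv2.resize(np.hstack([load("top0")["img"],load("side0")["img"]]),(800,300))[:,:,::-1])
E
```

```text
top 51.78984781581464 258.3679279783563 195.57446087662382 [[-0.008, 0.996, -0.089, 0.403], [-1.0, -0.008, 0.007, -0.032], [0.006, 0.089, 0.996, 1.277], [0.0, 0.0, 0.0, 1.0]]
side 45.29399025711443 250.68153697270517 193.0717361105366 [[0.811, 0.352, -0.467, -0.322], [-0.585, 0.498, -0.64, -1.132], [0.008, 0.792, 0.61, 1.21], [0.0, 0.0, 0.0, 1.0]]
wrist 63.47394543470279 256.03480593115773 188.2253040570505 [[0.4, -0.874, -0.276, 0.178], [0.917, 0.381, 0.122, 0.603], [-0.001, -0.302, 0.953, 0.383], [0.0, 0.0, 0.0, 1.0]]
0.15 [0.2506 0.5721 0.2491] x [-0.916  0.401 -0.   ] y [ 0.401  0.916 -0.001] z [-0.    -0.001 -1.   ] F [-0.2  0.  -0.3] M [-0.04  0.01  0.03] op 88.0 0.0
```

View pics/top0.png

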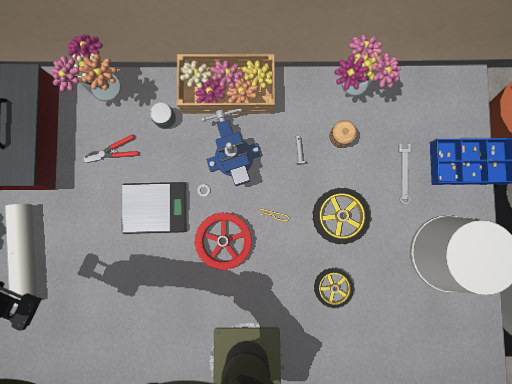

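View pics/side0.png

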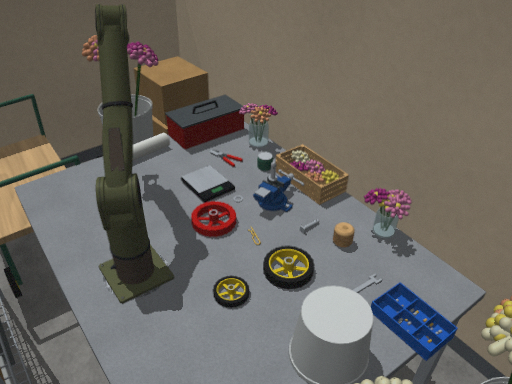

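The top view shows the large yellow wheel at (343,215), the red one at (223,241) and the small yellow one at (334,288). The clip is at (274,214) and the vise with the axle at (231,149). Next I'll measure them roughly.

Run:
```python
from h import *
s=load("top0"); t=load("side0")
hsv=cv2.cvtColor(s["img"],cv2.COLOR_RGB2HSV)
# wheel: black ring
m=(hsv[:,:,2]<60).astype(np.uint8); w=np.zeros_like(m); w[180:250,305:378]=m[180:250,305:378]
n,l,stt,c=cv2.connectedComponentsWithStats(w); i=1+np.argmax(stt[1:,4])
pts=np.argwhere(l==i)[:,::-1].astype(np.int32); hull=cv2.convexHull(pts); e=cv2.fitEllipse(hull); print("tyre",e, onz(s,[e[0]],.03))
print("hub top guess",onz(s,[(343,215)],.05))
y=((hsv[:,:,0]>12)&(hsv[:,:,0]<32)&(hsv[:,:,1]>110)&(hsv[:,:,2]>100)).astype(np.uint8)
w=np.zeros_like(m); w[200:228,250:300]=y[200:228,250:300]
p=np.argwhere(w)[:,::-1].astype(float); P=onz(s,p,.003)[:,:2]; c=P.mean(0);u,sv,v=np.linalg.svd(P-c);q=(P-c)@v.T
print("clip",len(p),c,v[0],np.ptp(q,0), c+v[0]*q[:,0].min(),c+v[0]*q[:,0].max())
# width profile
for a in np.arange(q[:,0].min(),q[:,0].max(),.012):
    k=(q[:,0]>=a)&(q[:,0]<a+.012); print(round(a,3),k.sum(),q[k,1].min().round(4),q[k,1].max().round(4))
print(onz(s,[(231,147)],.2))
a=s["img"][125:190,190:305];b=t["img"][150:215,235:350]
cv2.imwrite("pics/c1.png",np.vstack([cv2.resize(x,None,fx=4.5,fy=4.5,interpolation=cv2.INTER_CUBIC) for x in(a,b)])[:,:,::-1])
```

```text
tyre ((341.10113525390625, 215.6986846923828), (55.84358215332031, 57.195213317871094), 99.65760803222656) [[ 0.44842043 -0.29993561  0.03      ]]
hub top guess [[ 0.44981519 -0.30156598  0.05      ]]
clip 78 [ 0.45493469 -0.0905792 ] [-0.33746849 -0.94133682] [0.10276698 0.02351553] [ 0.47389361 -0.03769505] [ 0.43921299 -0.1344334 ]
-0.056 4 0.0016 0.0036
-0.044 9 -0.0125 0.0048
-0.032 8 -0.0062 0.006
-0.02 12 -0.006 0.0072
-0.008 9 -0.0078 0.0084
0.004 10 -0.0118 0.0096
0.016 10 -0.0106 0.0108
0.028 9 -0.0094 0.011
0.04 7 -0.0042 0.009
[[0.63416687 0.03565504 0.2       ]]
```

View pics/c1.png

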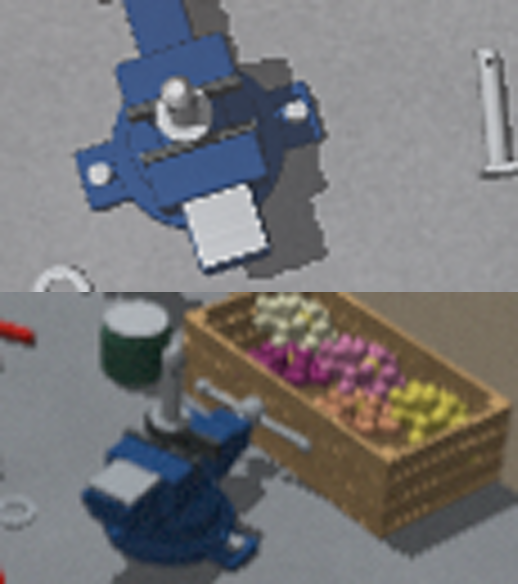

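The crop shows the shank tip at about top (229.6,144) and side (273,162). The hole isn't visible from the side camera, so the bore probably runs across that view. I'll move the wrist camera near the axle to look from the left front.

Call:
{"method": "send_rows", "body": {"motion": [{"x":-4,"y":-2.5},{"x":-4,"y":-2.5},{"x":-4,"y":-2.5},{"x":-4,"y":-2.5},{"x":-4,"y":-2.5}]}}

```text
schema error: expected keys x, y, z, rx, ry, rz, jaw
```

Call:
{"method": "send_rows", "body": {"motion": [{"x":-4,"y":-2.5},{"x":-4,"y":-2.5},{"x":-4,"y":-2.5},{"x":-4,"y":-2.5},{"z":-2,"rz":0.11}]}}

```text
schema error: expected keys x, y, z, rx, ry, rz, jaw
```

Call:
{"method": "send_rows", "body": {"motion": [{"z":-2,"rz":0.12},{"rz":0.12},{"ry":-0.14},{"ry":-0.14},{"ry":-0.14}]}}

```text
schema error: expected keys x, y, z, rx, ry, rz, jaw
```

Run:
```python
from h import *
st()
print(tri(load("top0"),(229.6,144),load("side0"),(273.2,161.8)))
```

```text
0.15 [0.2506 0.5721 0.2491] x [-0.916  0.401 -0.   ] y [ 0.401  0.916 -0.001] z [-0.    -0.001 -1.   ] F [-0.2  0.  -0.3] M [-0.04  0.01  0.03] op 88.0 0.0
(array([0.64188634, 0.03962631, 0.2015331 ]), np.float64(0.0008586771244590943))
```

Call:
{"method": "send_rows", "body": {"motion": [{"x":-4,"y":-2.5,"z":0,"rx":0,"ry":0,"rz":0,"jaw":8.8},{"x":-4,"y":-2.5,"z":0,"rx":0,"ry":0,"rz":0,"jaw":8.8},{"x":-4,"y":-2.5,"z":0,"rx":0,"ry":0,"rz":0,"jaw":8.8},{"x":-4,"y":-2.5,"z":0,"rx":0,"ry":0,"rz":0,"jaw":8.8},{"x":-4,"y":-2.5,"z":0,"rx":0,"ry":0,"rz":0,"jaw":8.8}]}}

```text
clock: 0.65
tool_pos: [0.3845, 0.376, 0.2496]
eef_rot: [0.205, 0.979, -0.0, -0.0]
contact_force: [1.0, -0.6, 0.4]
opening: 1.0
finger_force: 0.0
```

Call:
{"method": "send_rows", "body": {"motion": [{"x":-4,"y":-2.5,"z":0,"rx":0,"ry":0,"rz":0,"jaw":8.8},{"x":-4,"y":-2.5,"z":0,"rx":0,"ry":0,"rz":0,"jaw":8.8},{"x":-4,"y":-2.5,"z":0,"rx":0,"ry":0,"rz":0,"jaw":8.8},{"x":-4,"y":-2.5,"z":0,"rx":0,"ry":0,"rz":0,"jaw":8.8},{"x":0,"y":0,"z":-2,"rx":0,"ry":0,"rz":0.11,"jaw":8.8}]}}

```text
clock: 1.15
tool_pos: [0.4933, 0.2121, 0.2675]
eef_rot: [0.266, 0.964, -0.004, -0.0]
contact_force: [-0.1, 0.3, 0.0]
opening: 0.996
finger_force: 0.0
```

Call:
{"method": "send_rows", "body": {"motion": [{"x":0,"y":0,"z":-2,"rx":0,"ry":0,"rz":0.12,"jaw":8.8},{"x":0,"y":0,"z":0,"rx":0,"ry":0,"rz":0.12,"jaw":8.8},{"x":0,"y":0,"z":0,"rx":0,"ry":-0.14,"rz":0,"jaw":8.8},{"x":0,"y":0,"z":0,"rx":0,"ry":-0.14,"rz":0,"jaw":8.8},{"x":0,"y":0,"z":0,"rx":0,"ry":-0.14,"rz":0,"jaw":8.8}]}}

```text
clock: 1.65
tool_pos: [0.4908, 0.222, 0.2905]
eef_rot: [0.364, 0.907, -0.077, 0.196]
contact_force: [-0.2, 0.1, -1.0]
opening: 1.002
finger_force: 0.0
```

Run:
```python
from h import *
st(); s=shot("wrist","w1"); h=np.array([.642,.04,.1835]); print(proj(s,[h,h+[0,0,.018],h-[0,0,.056]]))
```

```text
1.65 [0.4908 0.222  0.2905] x [-0.657  0.631 -0.412] y [0.691 0.722 0.003] z [ 0.3   -0.283 -0.911] F [-0.2  0.1 -1. ] M [ 0.2   0.3  -0.08] op 88.3 0.0
[[234.80530086 297.2929232 ]
 [234.15732018 310.69061643]
 [236.61392882 260.45085237]]
```

View pics/w1.png

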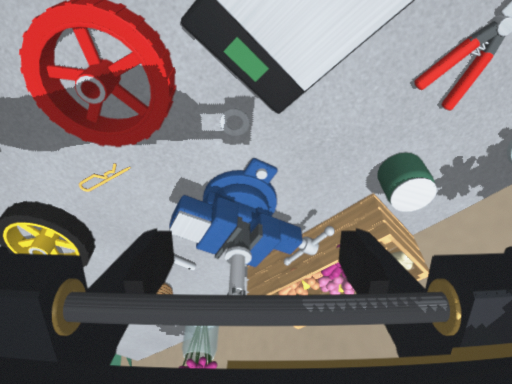

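The wrist view looks from the near left. The shank is at about (237,275), partly hidden by the gripper bar at row 300. I'll tilt further and get lower.

Call:
{"method": "send_rows", "body": {"motion": [{"x":-2.9,"y":-0.9,"z":3,"rx":0,"ry":0,"rz":0,"jaw":8.8},{"x":-2.9,"y":-0.9,"z":3,"rx":0,"ry":0,"rz":0,"jaw":8.8},{"x":-2.9,"y":-0.9,"z":3,"rx":0,"ry":0,"rz":0,"jaw":8.8},{"x":0,"y":0,"z":0,"rx":0,"ry":-0.14,"rz":0,"jaw":8.8},{"x":0,"y":0,"z":0,"rx":0,"ry":-0.14,"rz":0,"jaw":8.8}]}}

```text
clock: 2.2
tool_pos: [0.5586, 0.1126, 0.2435]
eef_rot: [0.358, 0.869, -0.128, 0.315]
contact_force: [0.8, 1.4, -2.7]
opening: 1.003
finger_force: 0.0
```

Call:
{"method": "send_rows", "body": {"motion": [{"x":0,"y":0,"z":0,"rx":0,"ry":-0.14,"rz":0,"jaw":8.8},{"x":0,"y":0,"z":0,"rx":0,"ry":-0.14,"rz":0,"jaw":8.8},{"x":0,"y":0,"z":0,"rx":0,"ry":0,"rz":0,"jaw":8.8},{"x":0,"y":0,"z":0,"rx":0,"ry":0,"rz":0,"jaw":8.8},{"x":0,"y":0,"z":0,"rx":0,"ry":0,"rz":0,"jaw":8.8}]}}

```text
clock: 2.7
tool_pos: [0.5566, 0.1203, 0.2447]
eef_rot: [0.333, 0.821, -0.172, 0.432]
contact_force: [0.7, -1.0, 0.6]
opening: 0.998
finger_force: 0.0
```

Run:
```python
from h import *
st(); s=shot("wrist","w2"); h=np.array([.642,.04,.1835]); p=proj(s,[h,h+[0,0,.018],h-[0,0,.056]]);print(p)
x,y=p[0].astype(int); x0,y0=max(x-80,0),max(y-60,0); print(x0,y0)
cv2.imwrite("pics/w2c.png",cv2.resize(s["img"][y0:y0+120,x0:x0+160],None,fx=5,fy=5,interpolation=cv2.INTER_CUBIC)[:,:,::-1])
```

```text
2.7 [0.5566 0.1203 0.2447] x [-0.406  0.397 -0.823] y [0.694 0.72  0.005] z [ 0.594 -0.57  -0.568] F [ 0.7 -1.   0.6] M [0.51 0.5  0.07] op 87.9 0.0
[[257.94506314 199.46846657]
 [258.08779923 218.92404906]
 [257.52686167 143.33596138]]
177 139
```

View pics/w2c.png

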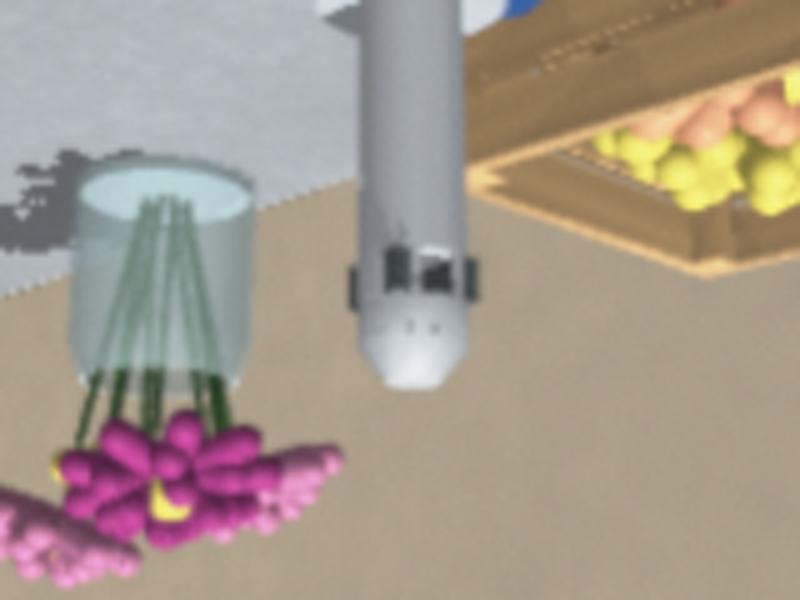

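The crop shows the shank at columns 360–468, with dark marks at (397,268) and (437,270) and side tabs at (353,288) and (472,280). I can't tell which is the hole, so I'll move in closer with the open fingers straddling the shank.

Call:
{"method": "send_rows", "body": {"motion": [{"x":-0.4,"y":0,"z":3,"rx":0,"ry":0,"rz":0,"jaw":8.8},{"x":-0.4,"y":0,"z":3,"rx":0,"ry":0,"rz":0,"jaw":8.8},{"x":-0.4,"y":0,"z":3,"rx":0,"ry":0,"rz":0,"jaw":8.8},{"x":0,"y":0,"z":0,"rx":0,"ry":0,"rz":0,"jaw":8.8},{"x":0,"y":0,"z":0,"rx":0,"ry":0,"rz":0,"jaw":8.8}]}}

```text
clock: 3.25
tool_pos: [0.5974, 0.0788, 0.216]
eef_rot: [0.333, 0.819, -0.175, 0.432]
contact_force: [-0.4, -0.3, 1.1]
opening: 1.0
finger_force: 0.0
```

Run:
```python
from h import *
st(); s=shot("wrist","w3"); h=np.array([.642,.04,.1835]); p=proj(s,[h,h+[0,0,.018],h-[0,0,.056]]);print(p)
x,y=p[0].astype(int); x0,y0=max(x-50,0),max(y-38,0); print(x0,y0)
cv2.imwrite("pics/w3c.png",cv2.resize(s["img"][y0:y0+76,x0:x0+100],None,fx=7,fy=7,interpolation=cv2.INTER_CUBIC)[:,:,::-1])
```

```text
3.25 [0.5974 0.0788 0.216 ] x [-0.404  0.394 -0.825] y [0.698 0.716 0.001] z [ 0.591 -0.576 -0.565] F [-0.4 -0.3  1.1] M [0.54 0.61 0.03] op 88.1 0.0
[[261.58077307 217.1937708 ]
 [261.73518705 242.85584796]
 [261.11094982 144.39523493]]
211 179
```

View pics/w3c.png

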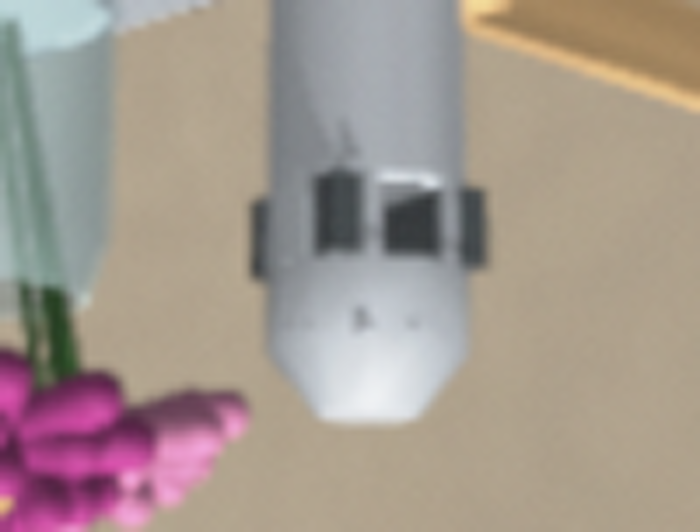

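The picture is upside down: image top is lower on the shank. It shows the near mouth at (410,217), flanked by dark plates at (338,212) and (474,228), with a far-side plate at (260,240). That puts the hole axis about 27° off my view, at a world angle of roughly 108°, which is parallel to the vise jaws. I'll back out and take a plan view on the way.

Call:
{"method": "send_rows", "body": {"motion": [{"x":0,"y":0,"z":-3,"rx":0,"ry":0,"rz":0,"jaw":8.8},{"x":0,"y":0,"z":-4,"rx":0,"ry":0,"rz":0,"jaw":8.8},{"x":0,"y":0,"z":0,"rx":0,"ry":0.139,"rz":0,"jaw":8.8},{"x":0,"y":0,"z":0,"rx":0,"ry":0.139,"rz":0,"jaw":8.8},{"x":0,"y":0,"z":-1,"rx":0,"ry":0.139,"rz":0,"jaw":8.8}]}}

```text
clock: 3.8
tool_pos: [0.5675, 0.112, 0.2491]
eef_rot: [0.357, 0.89, -0.106, 0.263]
contact_force: [1.0, -1.0, -2.0]
opening: 0.996
finger_force: 0.0
```

Call:
{"method": "send_rows", "body": {"motion": [{"x":-2,"y":0,"z":-1,"rx":0,"ry":0.139,"rz":0,"jaw":8.8},{"x":-2,"y":0,"z":-1,"rx":0,"ry":0.139,"rz":0,"jaw":8.8},{"x":-2,"y":0,"z":-1,"rx":0,"ry":0.139,"rz":0,"jaw":8.8},{"x":-2,"y":0,"z":-1,"rx":0,"ry":0.139,"rz":0,"jaw":8.8},{"x":0,"y":0,"z":0,"rx":0,"ry":0,"rz":0,"jaw":8.8}]}}

```text
clock: 4.3
tool_pos: [0.6131, 0.0627, 0.3104]
eef_rot: [0.383, 0.923, -0.016, 0.038]
contact_force: [-0.0, -1.9, 0.2]
opening: 0.996
finger_force: 0.0
```

Run:
```python
from h import *
st(); s=shot("wrist","w4"); h=np.array([.642,.04,.18]); p=proj(s,[h,h+[0,0,.018],h-[0,0,.056]]);print(p)
print(np.round(get_state()["q"],2))
x,y=p[1].astype(int); x0,y0=max(x-80,0),max(y-60,0); print(x0,y0)
cv2.imwrite("pics/w4c.png",cv2.resize(s["img"][y0:y0+120,x0:x0+160],None,fx=5,fy=5,interpolation=cv2.INTER_CUBIC)[:,:,::-1])
```

```text
4.3 [0.6131 0.0627 0.3104] x [-0.704  0.706 -0.082] y [ 0.708  0.706 -0.   ] z [ 0.057 -0.058 -0.997] F [-0.  -1.9  0.2] M [-0.05  0.06  0.07] op 87.7 0.0
[[261.64088353 208.59491865]
 [261.98572567 217.68462528]
 [260.78128603 186.01190381]]
[-0.12  0.59 -0.18  1.57  0.21  0.96  0.41]
181 157
```

View pics/w4c.png

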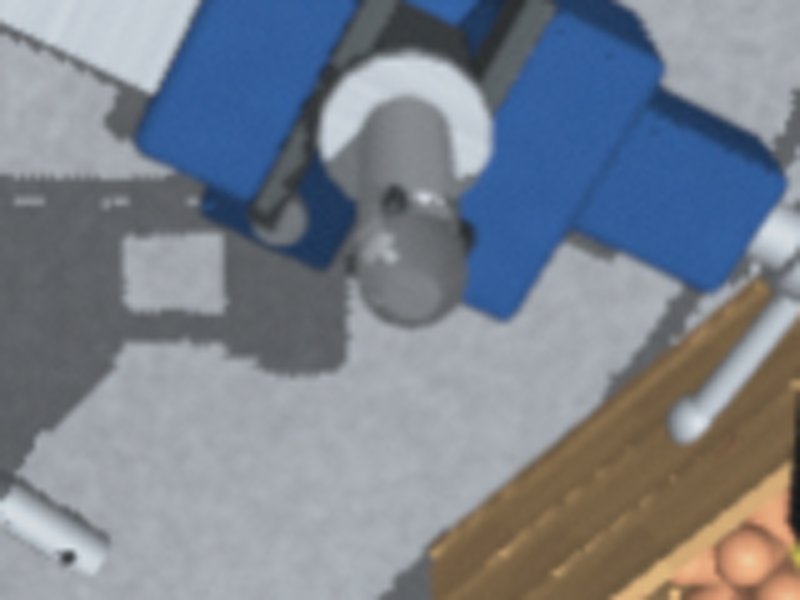

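The plan view shows the shank tip centre at crop (410,290), pixel (263,215). The hole mouth is at crop (428,197) with plates at (395,197) and (467,235), and the jaw edge runs from (360,0) to (250,200). Next I'll fit the tip over all views.

Run:
```python
from h import *
from scipy.optimize import least_squares as L
obs=[("top0",(229.6,144),1),("side0",(273.2,161.8),1),("w2",(259.4,214.9),1),("w3",(263.2,237.6),1),("w4",(263,215),1)]
S={n:load(n) for n,_,_ in obs}
f=lambda P:np.concatenate([(proj(S[n],P)[0]-p)*w for n,p,w in obs])
r=L(f,[.642,.04,.2]);print(r.x,r.fun.round(1))
s=S["w4"]; g=lambda p:(181+p[0]/5,157+p[1]/5)
for a,b,z in(((360,0),(250,200),.105),((555,0),(485,95),.11)):
    P=onz(s,[g(a),g(b)],z); d=P[0]-P[1]; print("jaw dir",np.degrees(np.arctan2(d[1],d[0])))
P=onz(s,[g((395,197)),g((467,235))],r.x[2]-.018); d=P[0]-P[1]; print("plates perp",np.degrees(np.arctan2(d[1],d[0])),P)
P=onz(s,[g((428,197))],r.x[2]-.018)[0]-r.x; print(P,np.degrees(np.arctan2(P[1],P[0])))
print("to wheel",rel(.449,-.26,.30))
```

```text
[0.6411445  0.0422364  0.19817137] [-0.9  0.7 -0.5  0.5 -0.2 -0.1  0.  -0.   0.1  0.5]
jaw dir 106.92144791474792
jaw dir 101.30290917166965
plates perp -164.8996964196242 [[0.63213223 0.04763486 0.18017137]
 [0.64688208 0.05161476 0.18017137]]
[-0.00477707  0.00963323 -0.018     ] 116.37658017066141
to wheel [-11.45 -34.57   1.88]
```

Call:
{"method": "send_rows", "body": {"motion": [{"x":-1.58,"y":-4.14,"z":0,"rx":0,"ry":0.08,"rz":0,"jaw":8.8},{"x":-1.58,"y":-4.14,"z":1.2,"rx":0,"ry":0,"rz":0,"jaw":8.8},{"x":-1.58,"y":-4.14,"z":1.2,"rx":0,"ry":0,"rz":0,"jaw":8.8},{"x":-1.58,"y":-4.14,"z":1.2,"rx":0,"ry":0,"rz":0,"jaw":8.8},{"x":-1.58,"y":-4.14,"z":1.2,"rx":0,"ry":0,"rz":0,"jaw":8.8}]}}

```text
clock: 4.85
tool_pos: [0.5183, -0.1302, 0.261]
eef_rot: [0.374, 0.927, -0.003, -0.002]
contact_force: [0.2, -0.8, 0.7]
opening: 0.999
finger_force: 0.0
```

Call:
{"method": "send_rows", "body": {"motion": [{"x":-1.58,"y":-4.14,"z":1.2,"rx":0,"ry":0,"rz":0,"jaw":8.8},{"x":-1.58,"y":-4.14,"z":1.2,"rx":0,"ry":0,"rz":0,"jaw":8.8},{"x":-1.58,"y":-4.14,"z":1.2,"rx":0,"ry":0,"rz":0,"jaw":8.8},{"x":-1.58,"y":-4.14,"z":1.2,"rx":0,"ry":0,"rz":0,"jaw":8.8},{"x":0,"y":0,"z":0,"rx":0,"ry":0,"rz":0,"jaw":8.8}]}}

```text
clock: 5.35
tool_pos: [0.4444, -0.299, 0.2131]
eef_rot: [0.38, 0.925, -0.005, -0.004]
contact_force: [0.0, 0.6, 0.0]
opening: 1.001
finger_force: 0.0
```

Run:
```python
from h import *
st(); s=shot("wrist","w5"); print(proj(s,[[.449,-.301,.05]]), np.round(get_state()["q"],2))
```

```text
5.35 [ 0.4444 -0.299   0.2131] x [-0.711  0.703  0.004] y [ 0.703  0.711 -0.013] z [-0.012 -0.007 -1.   ] F [0.  0.6 0. ] M [0.05 0.02 0.01] op 88.2 0.0
[[260.67932496 178.47073977]] [ 0.63  0.63 -0.22  1.87  0.22  0.68  1.07]
```

View pics/w5.png

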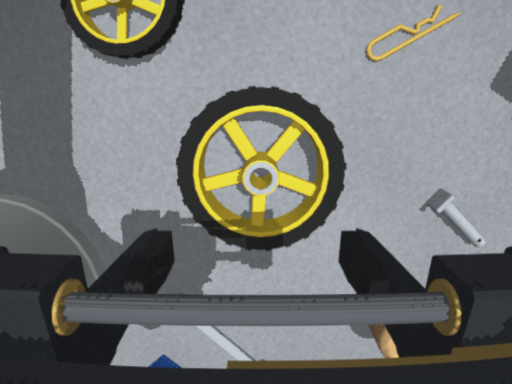

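The wheel hub ring is at (260,177). The clip's bend is at (368,52), the straight leg's tip at (459,13) and the bowed leg's mouth at (440,7). I'll measure both from this picture.

Run:
```python
from h import *
s=load("w5"); im=s["img"]; hsv=cv2.cvtColor(im,cv2.COLOR_RGB2HSV)
y=((hsv[:,:,0]>15)&(hsv[:,:,0]<35)&(hsv[:,:,1]>110)&(hsv[:,:,2]>90)).astype(np.uint8)
w=np.zeros_like(y); w[80:255,170:350]=1-0; 
r=((hsv[:,:,1]<60)&(hsv[:,:,2]>120)).astype(np.uint8); w=np.zeros_like(r); w[155:200,238:284]=r[155:200,238:284]
n,l,a,c=cv2.connectedComponentsWithStats(w)
for i in range(1,n):
    if a[i,4]>30:
        h=cv2.convexHull(np.argwhere(l==i)[:,::-1].astype(np.int32)); e=cv2.fitEllipse(h) if len(h)>4 else None; print("ring",a[i],e, e and onz(s,[e[0]],.05))
# tyre top from yellow rim outer? black tyre
b=(hsv[:,:,2]<70).astype(np.uint8); w=np.zeros_like(b); w[80:235,170:350]=b[80:235,170:350]
w=np.zeros_like(y); w[95:245,185:338]=y[95:245,185:338]
h=cv2.convexHull(np.argwhere(w)[:,::-1].astype(np.int32)); e=cv2.fitEllipse(h); print("rim",e,onz(s,[e[0]],.034))
w=np.zeros_like(y); w[0:75,350:480]=y[0:75,350:480]
w=np.argwhere(w)[:,::-1].astype(float); P=onz(s,w,.0025)[:,:2]
# straight leg: fit by bottom-right boundary, coarse dir from bend to tip
d=onz(s,[(368,52),(459,13)],.0025); x=(d[1]-d[0])[:2]; x/=np.linalg.norm(x)
for _ in range(3):
    yv=np.array([-x[1],x[0]]); u=P@x; v=P@yv
    bins=np.arange(u.min()+.02,u.max()-.002,.004); lo=np.array([v[(u>=b0)&(u<b0+.004)].min() for b0 in bins])
    k=np.polyfit(bins+.002,lo,1); x=x+k[0]*yv; x/=np.linalg.norm(x)
yv=np.array([-x[1],x[0]]);u=P@x;v=P@yv
print("clip len",np.ptp(u),"angle",np.degrees(np.arctan2(x[1],x[0])),"lo",np.median(lo),"residual",np.std(lo))
for b0 in np.arange(u.min(),u.max(),.006):
    q=v[(u>=b0)&(u<b0+.006)]-np.median(lo); print(round(b0-u.min(),3),q.min().round(4),q.max().round(4))
g=u.min()+.016; 
print("grip via width", x*g+yv*(np.median(lo)+.0115), "via tip u", x*(u.max()-.092)+yv*(np.median(lo)+.0115))
```

```text
ring [238 155   6  14  48] ((234.4744110107422, 159.90841674804688), (11.952388763427734, 19.760549545288086), 133.50399780273438) [[ 0.41756036 -0.30614568  0.05      ]]
ring [276 155   8  17  84] ((204.99288940429688, 184.26095581054688), (33.66892623901367, 146.63214111328125), 0.0) [[ 0.41414456 -0.34521024  0.05      ]]
ring [244 163  34  31 464] ((260.3822021484375, 177.98397827148438), (31.498823165893555, 33.02695846557617), 90.01762390136719) [[ 0.44843389 -0.30086002  0.05      ]]
ring [266 187  18  13 169] ((275.7111511230469, 195.58509826660156), (15.037263870239258, 21.449369430541992), 55.065059661865234) [[ 0.47249546 -0.30268627  0.05      ]]
ring [238 189  12  11  80] None None
rim ((260.4715576171875, 170.51068115234375), (131.9260711669922, 137.00686645507812), 90.18358612060547) [[ 0.44590127 -0.29823927  0.034     ]]
clip len 0.10552292533164578 angle 76.01285390864945 lo -0.47124737863447763 residual 0.0002459961328189302
0.0 0.0023 0.0203
0.006 0.0001 0.0218
0.012 0.0002 0.0219
0.018 -0.0001 0.022
0.024 0.0 0.0218
0.03 0.0002 0.0219
0.036 -0.0001 0.0218
0.042 -0.0001 0.0213
0.048 0.0001 0.016
0.054 -0.0001 0.0136
0.06 0.0001 0.0139
0.066 0.0001 0.014
0.072 -0.0001 0.0133
0.078 -0.0003 0.0165
0.084 -0.0002 0.0194
0.09 -0.0001 0.017
0.096 -0.0002 0.0034
0.102 0.0008 0.0027
grip via width [ 0.44367638 -0.12091644] via tip u [ 0.44307766 -0.12332007]
```

Call:
{"method": "send_rows", "body": {"motion": [{"x":-0.4,"y":0.15,"z":0,"rx":-0.013,"ry":0.004,"rz":0,"jaw":8.8},{"x":0,"y":0,"z":4.4,"rx":0,"ry":0,"rz":0,"jaw":8.8},{"x":0,"y":0,"z":4.4,"rx":0,"ry":0,"rz":0,"jaw":8.8},{"x":0,"y":0,"z":4,"rx":0,"ry":0,"rz":0,"jaw":8.8},{"x":0,"y":0,"z":0,"rx":0,"ry":0,"rz":0,"jaw":8.8}]}}

```text
clock: 5.9
tool_pos: [0.4522, -0.2911, 0.0825]
eef_rot: [0.374, 0.927, 0.005, -0.006]
contact_force: [-1.3, 0.6, 0.4]
opening: 0.998
finger_force: 0.0
```

Run:
```python
from h import *
st(); print(rel(.4484,-.3009,.038))
```

```text
5.9 [ 0.4522 -0.2911  0.0825] x [-0.72   0.694  0.014] y [0.694 0.72  0.004] z [-0.007  0.013 -1.   ] F [-1.3  0.6  0.4] M [0.02 0.03 0.03] op 87.9 0.0
[-0.47 -0.99  4.44]
```

Call:
{"method": "send_rows", "body": {"motion": [{"x":-0.45,"y":-1.0,"z":2,"rx":0.004,"ry":-0.014,"rz":0,"jaw":8.8},{"x":0,"y":0,"z":0,"rx":0,"ry":0,"rz":0,"jaw":8.8},{"x":0,"y":0,"z":0,"rx":0,"ry":0,"rz":0,"jaw":8.8},{"x":0,"y":0,"z":0,"rx":0,"ry":0,"rz":0,"jaw":8.8},{"x":0,"y":0,"z":0,"rx":0,"ry":0,"rz":0,"jaw":8.8}]}}

```text
clock: 6.4
tool_pos: [0.4504, -0.3054, 0.0673]
eef_rot: [0.376, 0.927, -0.001, 0.005]
contact_force: [0.4, -0.1, 0.5]
opening: 0.996
finger_force: 0.0
```

Run:
```python
from h import *
st(); print(rel(.4484,-.3009,.038))
```

```text
6.4 [ 0.4504 -0.3054  0.0673] x [-0.717  0.697 -0.011] y [0.697 0.717 0.002] z [ 0.009 -0.006 -1.   ] F [ 0.4 -0.1  0.5] M [ 0.02 -0.06 -0.07] op 87.8 0.0
[0.49 0.18 2.93]
```

Call:
{"method": "send_rows", "body": {"motion": [{"x":0.45,"y":0.2,"z":2.8,"rx":0,"ry":0.011,"rz":0,"jaw":8.8},{"x":0,"y":0,"z":0,"rx":0,"ry":0,"rz":0,"jaw":8.8},{"x":0,"y":0,"z":0,"rx":0,"ry":0,"rz":0,"jaw":8.8},{"x":0,"y":0,"z":0,"rx":0,"ry":0,"rz":0,"jaw":8.8},{"x":0,"y":0,"z":0,"rx":0,"ry":0,"rz":0,"jaw":8.8}]}}

```text
clock: 6.9
tool_pos: [0.4481, -0.3016, 0.0387]
eef_rot: [0.377, 0.926, 0.001, -0.0]
contact_force: [-0.1, 0.2, 0.2]
opening: 0.997
finger_force: 0.0
```

Run:
```python
from h import *
st(); print(rel(.4484,-.3009,.038))
```

```text
6.9 [ 0.4481 -0.3016  0.0387] x [-0.716  0.698  0.001] y [0.698 0.716 0.001] z [-0.     0.001 -1.   ] F [-0.1  0.2  0.2] M [-0.02 -0.01 -0.04] op 87.9 0.0
[0.03 0.07 0.07]
```

Call:
{"method": "send_rows", "body": {"motion": [{"x":0,"y":0,"z":0,"rx":0,"ry":0,"rz":0,"jaw":3},{"x":0,"y":0,"z":0,"rx":0,"ry":0,"rz":0,"jaw":3},{"x":0,"y":0,"z":0,"rx":0,"ry":0,"rz":0,"jaw":3},{"x":0,"y":0,"z":0,"rx":0,"ry":0,"rz":0,"jaw":3},{"x":0,"y":0,"z":0,"rx":0,"ry":0,"rz":0,"jaw":3}], "grip_force": 45}}

```text
clock: 7.4
tool_pos: [0.4477, -0.3011, 0.0378]
eef_rot: [0.376, 0.926, 0.001, -0.001]
contact_force: [-0.3, 0.3, -0.7]
opening: 0.568
finger_force: 0.0
```

Call:
{"method": "send_rows", "body": {"motion": [{"x":0,"y":0,"z":0,"rx":0,"ry":0,"rz":0,"jaw":3},{"x":0,"y":0,"z":0,"rx":0,"ry":0,"rz":0,"jaw":3},{"x":0,"y":0,"z":0,"rx":0,"ry":0,"rz":0,"jaw":3},{"x":0,"y":0,"z":0,"rx":0,"ry":0,"rz":0,"jaw":3},{"x":0,"y":0,"z":0,"rx":0,"ry":0,"rz":0,"jaw":3}], "grip_force": 45}}

```text
clock: 7.9
tool_pos: [0.4481, -0.3007, 0.0378]
eef_rot: [0.376, 0.927, 0.001, -0.001]
contact_force: [2.1, 2.0, -1.8]
opening: 0.406
finger_force: 45.0
```

Run:
```python
from h import *
st()
```

```text
7.9 [ 0.4481 -0.3007  0.0378] x [-0.717  0.697  0.002] y [0.697 0.717 0.001] z [-0.001  0.002 -1.   ] F [ 2.1  2.  -1.8] M [ 0.31 -0.29  0.24] op 35.8 45.00116219278425
```

Call:
{"method": "send_rows", "body": {"motion": [{"x":0,"y":0,"z":-3,"rx":0,"ry":0,"rz":0,"jaw":3},{"x":0,"y":0,"z":-5,"rx":0,"ry":0,"rz":0,"jaw":3},{"x":0,"y":0,"z":-5,"rx":0,"ry":0,"rz":0,"jaw":3},{"x":0,"y":0,"z":-5,"rx":0,"ry":0,"rz":0,"jaw":3},{"x":0,"y":0,"z":-5,"rx":0,"ry":0,"rz":0,"jaw":3}]}}

```text
clock: 8.4
tool_pos: [0.4457, -0.3015, 0.2686]
eef_rot: [0.377, 0.926, 0.001, -0.003]
contact_force: [1.0, -2.0, -7.8]
opening: 0.413
finger_force: 45.0
```

Call:
{"method": "send_rows", "body": {"motion": [{"x":0.5,"y":1.9,"z":0,"rx":0,"ry":0,"rz":0,"jaw":3},{"x":1.1,"y":4,"z":0,"rx":0,"ry":0,"rz":0,"jaw":3},{"x":1.1,"y":4,"z":0,"rx":0,"ry":0,"rz":0,"jaw":3},{"x":1.1,"y":4,"z":0,"rx":0,"ry":0,"rz":0,"jaw":3},{"x":1.1,"y":4,"z":0,"rx":0,"ry":0,"rz":0,"jaw":3}]}}

```text
clock: 8.9
tool_pos: [0.5363, -0.1384, 0.2666]
eef_rot: [0.377, 0.926, -0.0, -0.003]
contact_force: [-0.3, -1.4, -7.3]
opening: 0.411
finger_force: 45.0
```

Call:
{"method": "send_rows", "body": {"motion": [{"x":1.1,"y":4,"z":0,"rx":0,"ry":0,"rz":0,"jaw":3},{"x":1.1,"y":4,"z":0,"rx":0,"ry":0,"rz":0,"jaw":3},{"x":1.1,"y":4,"z":0,"rx":0,"ry":0,"rz":0,"jaw":3},{"x":1.1,"y":4,"z":0,"rx":0,"ry":0,"rz":0,"jaw":3},{"x":0.5,"y":2,"z":0,"rx":0,"ry":0,"rz":0,"jaw":3}]}}

```text
clock: 9.4
tool_pos: [0.6278, 0.0288, 0.2664]
eef_rot: [0.375, 0.927, 0.001, -0.003]
contact_force: [-0.7, 0.7, -5.9]
opening: 0.412
finger_force: 45.0
```

Call:
{"method": "send_rows", "body": {"motion": [{"x":0,"y":0,"z":0,"rx":0,"ry":0,"rz":0,"jaw":3},{"x":0,"y":0,"z":0,"rx":0,"ry":0,"rz":0,"jaw":3},{"x":0,"y":0,"z":0,"rx":0,"ry":0,"rz":0,"jaw":3},{"x":0,"y":0,"z":0,"rx":0,"ry":0,"rz":0,"jaw":3},{"x":0,"y":0,"z":0,"rx":0,"ry":0,"rz":0,"jaw":3}]}}

```text
clock: 9.9
tool_pos: [0.6277, 0.0227, 0.268]
eef_rot: [0.377, 0.926, 0.0, -0.001]
contact_force: [0.1, 0.1, -6.3]
opening: 0.412
finger_force: 45.0
```

Run:
```python
from h import *
st(); print(rel(.6411,.0422,.265)); s=shot("wrist","w6"); t=shot("side","s6")
cv2.imwrite("pics/c6.png",np.hstack([cv2.resize(s["img"][60:384],(400,253)),cv2.resize(t["img"][90:217,200:401],(400,253))])[:,:,::-1])
```

```text
9.9 [0.6277 0.0227 0.268 ] x [-0.715  0.699  0.003] y [ 0.699  0.715 -0.001] z [-0.002  0.001 -1.   ] F [ 0.1  0.1 -6.3] M [-0.04 -0.01  0.02] op 36.3 44.99937147425953
[0.41 2.33 0.3 ]
```

View pics/c6.png

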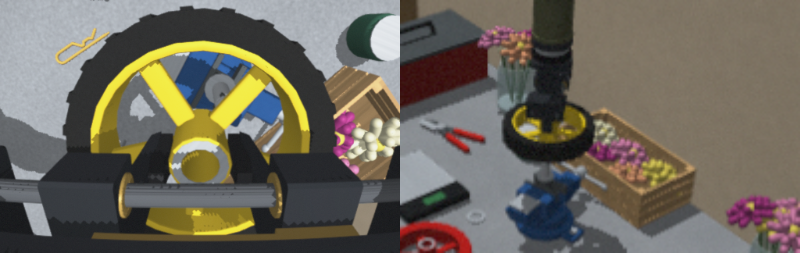

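The wheel is held level, and the axle shows between the spokes. I'll align it and then descend.

Call:
{"method": "send_rows", "body": {"motion": [{"x":0.4,"y":2.3,"z":0,"rx":0,"ry":0,"rz":0,"jaw":3},{"x":0,"y":0,"z":0,"rx":0,"ry":0,"rz":0,"jaw":3},{"x":0,"y":0,"z":0,"rx":0,"ry":0,"rz":0,"jaw":3},{"x":0,"y":0,"z":0,"rx":0,"ry":0,"rz":0,"jaw":3},{"x":0,"y":0,"z":0,"rx":0,"ry":0,"rz":0,"jaw":3}]}}

```text
clock: 10.5
tool_pos: [0.6411, 0.0422, 0.2681]
eef_rot: [0.377, 0.926, 0.0, -0.001]
contact_force: [0.3, -0.7, -6.5]
opening: 0.411
finger_force: 45.0
```

Run:
```python
from h import *
st(); print(rel(.6411,.0422,.265))
```

```text
10.5 [0.6411 0.0422 0.2681] x [-0.716  0.698  0.002] y [ 0.698  0.716 -0.001] z [-0.002  0.001 -1.   ] F [ 0.3 -0.7 -6.5] M [-0.01  0.04  0.07] op 36.2 44.99940339359455
[-0.01  0.    0.31]
```

Call:
{"method": "send_rows", "body": {"motion": [{"x":0,"y":0,"z":2.5,"rx":0,"ry":0,"rz":0,"jaw":3},{"x":0,"y":0,"z":1,"rx":0,"ry":0,"rz":0,"jaw":3},{"x":0,"y":0,"z":0.8,"rx":0,"ry":0,"rz":0,"jaw":3},{"x":0,"y":0,"z":0.7,"rx":0,"ry":0,"rz":0,"jaw":3},{"x":0,"y":0,"z":0,"rx":0,"ry":0,"rz":0,"jaw":3}]}}

```text
clock: 11.0
tool_pos: [0.6408, 0.0432, 0.2174]
eef_rot: [0.376, 0.926, 0.0, -0.002]
contact_force: [-0.6, -0.9, -6.7]
opening: 0.413
finger_force: 45.0
```

Run:
```python
from h import *
st()
```

```text
11.0 [0.6408 0.0432 0.2174] x [-0.717  0.697  0.004] y [ 0.697  0.717 -0.001] z [-0.003  0.002 -1.   ] F [-0.6 -0.9 -6.7] M [-0.01  0.05  0.01] op 36.4 44.999514417140745
```

Call:
{"method": "send_rows", "body": {"motion": [{"x":0,"y":0,"z":1.3,"rx":0,"ry":0,"rz":0,"jaw":3},{"x":0,"y":0,"z":1.3,"rx":0,"ry":0,"rz":0,"jaw":3},{"x":0,"y":0,"z":1.3,"rx":0,"ry":0,"rz":0,"jaw":3},{"x":0,"y":0,"z":1.0,"rx":0,"ry":0,"rz":0,"jaw":3},{"x":0,"y":0,"z":0.2,"rx":0,"ry":0,"rz":0,"jaw":3}]}}

```text
clock: 11.5
tool_pos: [0.6401, 0.0433, 0.1651]
eef_rot: [0.376, 0.926, -0.0, -0.003]
contact_force: [0.3, -0.7, -7.1]
opening: 0.409
finger_force: 45.0
```

Call:
{"method": "send_rows", "body": {"motion": [{"x":0,"y":0,"z":0.1,"rx":0,"ry":0,"rz":0,"jaw":3},{"x":0,"y":0,"z":0,"rx":0,"ry":0,"rz":0,"jaw":3},{"x":0,"y":0,"z":0,"rx":0,"ry":0,"rz":0,"jaw":3},{"x":0,"y":0,"z":0,"rx":0,"ry":0,"rz":0,"jaw":3},{"x":0,"y":0,"z":0,"rx":0,"ry":0,"rz":0,"jaw":3}]}}

```text
clock: 12.0
tool_pos: [0.6414, 0.0435, 0.1666]
eef_rot: [0.376, 0.926, 0.001, -0.001]
contact_force: [-0.6, 0.2, -6.6]
opening: 0.412
finger_force: 45.0
```

Run:
```python
from h import *
st()
```

```text
12.0 [0.6414 0.0435 0.1666] x [-0.717  0.697  0.002] y [0.697 0.717 0.001] z [-0.001  0.002 -1.   ] F [-0.6  0.2 -6.6] M [-0.02  0.02 -0.05] op 36.3 44.999361946829595
```

Now I'll go down in small steps until it contacts.

Call:
{"method": "send_rows", "body": {"motion": [{"x":0,"y":0,"z":0.2,"rx":0,"ry":0,"rz":0,"jaw":3},{"x":0,"y":0,"z":0,"rx":0,"ry":0,"rz":0,"jaw":3},{"x":0,"y":0,"z":0,"rx":0,"ry":0,"rz":0,"jaw":3},{"x":0,"y":0,"z":0,"rx":0,"ry":0,"rz":0,"jaw":3},{"x":0,"y":0,"z":0,"rx":0,"ry":0,"rz":0,"jaw":3}]}}

```text
clock: 12.5
tool_pos: [0.6412, 0.0435, 0.1642]
eef_rot: [0.376, 0.926, 0.001, -0.001]
contact_force: [-0.0, 0.0, -6.3]
opening: 0.412
finger_force: 45.0
```

Call:
{"method": "send_rows", "body": {"motion": [{"x":0,"y":0,"z":0.2,"rx":0,"ry":0,"rz":0,"jaw":3},{"x":0,"y":0,"z":0,"rx":0,"ry":0,"rz":0,"jaw":3},{"x":0,"y":0,"z":0,"rx":0,"ry":0,"rz":0,"jaw":3},{"x":0,"y":0,"z":0,"rx":0,"ry":0,"rz":0,"jaw":3},{"x":0,"y":0,"z":0,"rx":0,"ry":0,"rz":0,"jaw":3}]}}

```text
clock: 13.0
tool_pos: [0.6415, 0.0435, 0.1626]
eef_rot: [0.376, 0.926, 0.001, -0.001]
contact_force: [-1.4, 0.1, -1.0]
opening: 0.411
finger_force: 45.0
```

Call:
{"method": "send_rows", "body": {"motion": [{"x":0,"y":0,"z":0.2,"rx":0,"ry":0,"rz":0,"jaw":3},{"x":0,"y":0,"z":0,"rx":0,"ry":0,"rz":0,"jaw":3},{"x":0,"y":0,"z":0,"rx":0,"ry":0,"rz":0,"jaw":3},{"x":0,"y":0,"z":0,"rx":0,"ry":0,"rz":0,"jaw":3},{"x":0,"y":0,"z":0,"rx":0,"ry":0,"rz":0,"jaw":3}]}}

```text
clock: 13.5
tool_pos: [0.6415, 0.0435, 0.1625]
eef_rot: [0.377, 0.926, 0.001, -0.0]
contact_force: [-4.5, -0.8, 10.8]
opening: 0.409
finger_force: 45.0
```

Seated: contact at TCP z 0.1626 puts the collar at 0.1248 and the hole at 0.1808, which agrees with the vision. I'll release, lift and go to the clip.

Call:
{"method": "send_rows", "body": {"motion": [{"x":0,"y":0,"z":-0.1,"rx":0,"ry":0,"rz":0,"jaw":6},{"x":0,"y":0,"z":0,"rx":0,"ry":0,"rz":0,"jaw":6},{"x":0,"y":0,"z":0,"rx":0,"ry":0,"rz":0,"jaw":6},{"x":0,"y":0,"z":0,"rx":0,"ry":0,"rz":0,"jaw":6},{"x":0,"y":0,"z":-2,"rx":0,"ry":0,"rz":0,"jaw":6}]}}

```text
clock: 14.0
tool_pos: [0.6394, 0.0432, 0.1788]
eef_rot: [0.376, 0.926, -0.001, -0.004]
contact_force: [0.7, 0.1, -0.6]
opening: 0.679
finger_force: 0.0
```

Call:
{"method": "send_rows", "body": {"motion": [{"x":0,"y":0,"z":-3.5,"rx":0,"ry":0,"rz":0,"jaw":6},{"x":0,"y":0,"z":-4,"rx":0,"ry":0,"rz":0,"jaw":6},{"x":0,"y":0,"z":-1,"rx":0,"ry":0,"rz":0,"jaw":6},{"x":0.45,"y":-4.2,"z":0,"rx":0,"ry":0,"rz":0,"jaw":6},{"x":0.45,"y":-4.2,"z":0,"rx":0,"ry":0,"rz":0,"jaw":6}]}}

```text
clock: 14.5
tool_pos: [0.5759, -0.0103, 0.2659]
eef_rot: [0.375, 0.927, 0.001, -0.001]
contact_force: [1.0, -1.2, 0.2]
opening: 0.681
finger_force: 0.0
```

Call:
{"method": "send_rows", "body": {"motion": [{"x":0.45,"y":-4.2,"z":0,"rx":0,"ry":0,"rz":0,"jaw":6},{"x":0.45,"y":-4.2,"z":0,"rx":0,"ry":0,"rz":0,"jaw":6},{"x":0.45,"y":-4.2,"z":0,"rx":0,"ry":0,"rz":0,"jaw":6},{"x":0.45,"y":-4.2,"z":0,"rx":0,"ry":0,"rz":0,"jaw":6},{"x":0,"y":0,"z":1,"rx":0,"ry":0,"rz":0.14,"jaw":6}]}}

```text
clock: 15.0
tool_pos: [0.441, -0.1236, 0.2561]
eef_rot: [0.445, 0.895, -0.002, -0.002]
contact_force: [1.9, 0.6, -0.8]
opening: 0.679
finger_force: 0.0
```

Call:
{"method": "send_rows", "body": {"motion": [{"x":0,"y":0,"z":2,"rx":0,"ry":0,"rz":0.145,"jaw":6},{"x":0,"y":0,"z":2,"rx":0,"ry":0,"rz":0.145,"jaw":6},{"x":0,"y":0,"z":2,"rx":0,"ry":0,"rz":0.145,"jaw":6},{"x":0,"y":0,"z":2,"rx":0,"ry":0,"rz":0.145,"jaw":6},{"x":0,"y":0,"z":2,"rx":0,"ry":0,"rz":0.145,"jaw":6}]}}

```text
clock: 15.5
tool_pos: [0.446, -0.1183, 0.1551]
eef_rot: [0.732, 0.681, -0.0, -0.001]
contact_force: [0.4, 0.8, -0.5]
opening: 0.682
finger_force: 0.0
```

Call:
{"method": "send_rows", "body": {"motion": [{"x":0,"y":0,"z":2,"rx":0,"ry":0,"rz":0.145,"jaw":6},{"x":0,"y":0,"z":2,"rx":0,"ry":0,"rz":0.06,"jaw":6},{"x":0,"y":0,"z":0,"rx":0,"ry":0,"rz":0,"jaw":6},{"x":0,"y":0,"z":0,"rx":0,"ry":0,"rz":0,"jaw":6},{"x":0,"y":0,"z":0,"rx":0,"ry":0,"rz":0,"jaw":6}]}}

```text
clock: 16.0
tool_pos: [0.4464, -0.1183, 0.1168]
eef_rot: [0.796, 0.605, 0.0, -0.001]
contact_force: [0.6, -0.5, 0.3]
opening: 0.678
finger_force: 0.0
```

```bash
cat > clip.py <<'E'
from h import *
def clip(s,g0=(.4435,-.122),ang=76):
    # yellow pixels near the expected clip, straight leg's outer edge fitted by a line
    hsv=cv2.cvtColor(s["img"],cv2.COLOR_RGB2HSV)
    y=((hsv[:,:,0]>15)&(hsv[:,:,0]<35)&(hsv[:,:,1]>110)&(hsv[:,:,2]>90))
    w=np.argwhere(y)[:,::-1].astype(float); P=onz(s,w,.0025)[:,:2]
    a=np.radians(ang); x=np.array([np.cos(a),np.sin(a)]); q=(P-np.array(g0)); yv=np.array([-x[1],x[0]])
    P=P[(abs(q@yv)<.03)&(q@x>-.03)&(q@x<.11)]
    for _ in range(3):
        yv=np.array([-x[1],x[0]]); u=P@x; v=P@yv; b=np.arange(u.min()+.02,u.max()-.01,.004)
        lo=np.array([v[(u>=c)&(u<c+.004)].min() if ((u>=c)&(u<c+.004)).any() else np.nan for c in b]); ok=~np.isnan(lo)
        k=np.polyfit(b[ok],lo[ok],1); x=x+k[0]*yv; x/=np.linalg.norm(x)
    yv=np.array([-x[1],x[0]]); u=P@x; v=P@yv; m=np.nanmedian(lo)
    return x,yv,u-u.min(),v-m,x*(u.min()+.016)+yv*(m+.0115),np.ptp(u),np.degrees(np.arctan2(x[1],x[0]))
E
python3 - <<'E'
from clip import *
st(); s=shot("wrist","w7"); x,yv,u,v,g,l,a=clip(s); print(g,l,a,rel(g[0],g[1],.0125)); print(proj(s,[[g[0],g[1],0]]))
for c in np.arange(.03,l,.004):
    k=(u>=c)&(u<c+.004); print(round(c-.014,3),v[k].max().round(4) if k.any() else None,end="; ")
E
```

```text
16.0 [ 0.4464 -0.1183  0.1168] x [0.267 0.964 0.002] y [ 0.964 -0.267 -0.001] z [-0.     0.002 -1.   ] F [ 0.6 -0.5  0.3] M [-0.07  0.04  0.04] op 59.7 0.0
[ 0.44395981 -0.12035587] 0.10507044741441703 76.07602189086377 [-0.28 -0.19 10.45]
[[254.70714105 189.41894338]]
0.016 0.0216; 0.02 0.0215; 0.024 0.0213; 0.028 0.0212; 0.032 0.0178; 0.036 0.0136; 0.04 0.0125; 0.044 0.0133; 0.048 0.0132; 0.052 0.0138; 0.056 0.0138; 0.06 0.012; 0.064 0.015; 0.068 0.018; 0.072 0.0194; 0.076 0.0031; 0.08 0.0037; 0.084 0.0029; 0.088 0.0028;
```

Call:
{"method": "send_rows", "body": {"motion": [{"x":-0.37,"y":-0.19,"z":3.5,"rx":0,"ry":0,"rz":-0.027,"jaw":6},{"x":0,"y":0,"z":4,"rx":0,"ry":0,"rz":0,"jaw":6},{"x":0,"y":0,"z":0,"rx":0,"ry":0,"rz":0,"jaw":6},{"x":0,"y":0,"z":0,"rx":0,"ry":0,"rz":0,"jaw":6},{"x":0,"y":0,"z":0,"rx":0,"ry":0,"rz":0,"jaw":6}]}}

```text
clock: 16.55
tool_pos: [0.4441, -0.1213, 0.0431]
eef_rot: [0.788, 0.616, 0.001, -0.0]
contact_force: [0.3, -0.0, 0.6]
opening: 0.678
finger_force: 0.0
```

Run:
```python
from h import *
st(); print(rel(.4437,-.1213,.0125))
```

```text
16.55 [ 0.4441 -0.1213  0.0431] x [0.242 0.97  0.002] y [ 0.97  -0.242  0.001] z [ 0.001  0.001 -1.   ] F [ 0.3 -0.   0.6] M [-0.04  0.05 -0.05] op 59.7 0.0
[-0.01 -0.04  3.06]
```

Call:
{"method": "send_rows", "body": {"motion": [{"x":0,"y":0,"z":2.6,"rx":0,"ry":0,"rz":0,"jaw":6},{"x":0,"y":0,"z":0.4,"rx":0,"ry":0,"rz":0,"jaw":6},{"x":0,"y":0,"z":0,"rx":0,"ry":0,"rz":0,"jaw":6},{"x":0,"y":0,"z":0,"rx":0,"ry":0,"rz":0,"jaw":6},{"x":0,"y":0,"z":0,"rx":0,"ry":0,"rz":0,"jaw":6}]}}

```text
clock: 17.05
tool_pos: [0.4493, -0.1228, 0.0168]
eef_rot: [0.788, 0.616, -0.003, -0.006]
contact_force: [-0.1, -0.5, 0.1]
opening: 0.678
finger_force: 0.0
```

Call:
{"method": "send_rows", "body": {"motion": [{"x":0,"y":0,"z":0,"rx":0,"ry":0,"rz":0,"jaw":1.5},{"x":0,"y":0,"z":0,"rx":0,"ry":0,"rz":0,"jaw":1.5},{"x":0,"y":0,"z":0,"rx":0,"ry":0,"rz":0,"jaw":1.5},{"x":0,"y":0,"z":0,"rx":0,"ry":0,"rz":0,"jaw":1.5},{"x":0,"y":0,"z":0,"rx":0,"ry":0,"rz":0,"jaw":1.5}], "grip_force": 25}}

```text
clock: 17.55
tool_pos: [0.4489, -0.1227, 0.0158]
eef_rot: [0.788, 0.616, -0.004, -0.006]
contact_force: [-0.9, 0.4, -0.1]
opening: 0.249
finger_force: 0.3
```

Call:
{"method": "send_rows", "body": {"motion": [{"x":0,"y":0,"z":0,"rx":0,"ry":0,"rz":0,"jaw":1.5},{"x":0,"y":0,"z":0,"rx":0,"ry":0,"rz":0,"jaw":1.5},{"x":0,"y":0,"z":0,"rx":0,"ry":0,"rz":0,"jaw":1.5},{"x":0,"y":0,"z":0,"rx":0,"ry":0,"rz":0,"jaw":1.5},{"x":0,"y":0,"z":0,"rx":0,"ry":0,"rz":0,"jaw":1.5}]}}

```text
clock: 18.05
tool_pos: [0.4501, -0.123, 0.0162]
eef_rot: [0.788, 0.616, -0.003, -0.005]
contact_force: [2.3, -0.5, 6.1]
opening: 0.171
finger_force: 2.8
```

Run:
```python
from h import *
st();
```

```text
18.05 [ 0.4501 -0.123   0.0162] x [0.242 0.97  0.002] y [ 0.97  -0.242 -0.012] z [-0.011  0.005 -1.   ] F [ 2.3 -0.5  6.1] M [-0.16 -0.22 -0.02] op 15.1 2.816027718654368
```

Run:
```python
from h import *
print(np.round(get_state()["q"],3), np.round(get_state()["joint_torque"],1)); s=shot("wrist","w8")
cv2.imwrite("pics/w8c.png",cv2.resize(s["img"][100:320,140:400],(650,550))[:,:,::-1])
```

```text
[ 0.167  0.948  0.004  2.163 -0.145  0.043  0.071] [ -0.1 -45.2   1.3   0.5   0.    0.5   0. ]
```

View pics/w8c.png

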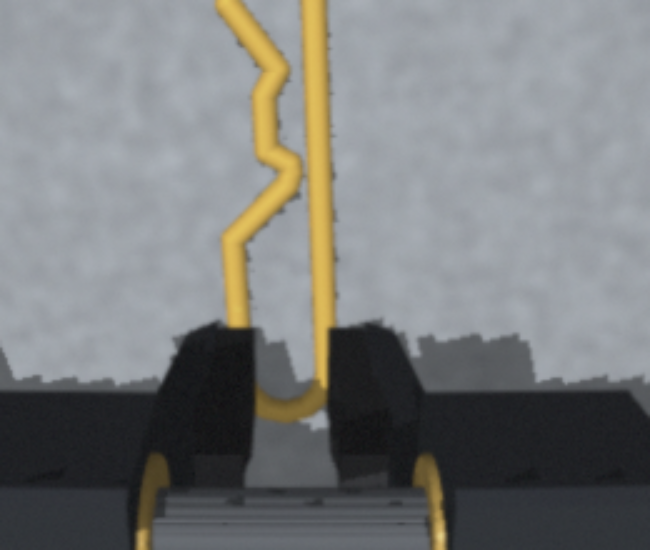

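The fingertips ended above the wires, because joint 6 is at its range limit this close to the base (q6=0.043). The wires show at crop (237,300) and (320,300). I'll raise, open fully and shift outward, so the closing inner finger slides the clip out to where the arm reaches.

Call:
{"method": "send_rows", "body": {"motion": [{"x":0,"y":0,"z":-3,"rx":0,"ry":0,"rz":0,"jaw":8.8},{"x":0,"y":2.8,"z":0,"rx":0,"ry":0,"rz":0,"jaw":8.8},{"x":0,"y":0,"z":0,"rx":0,"ry":0,"rz":0,"jaw":8.8},{"x":0,"y":0,"z":0,"rx":0,"ry":0,"rz":0,"jaw":8.8},{"x":0,"y":0,"z":0,"rx":0,"ry":0,"rz":0,"jaw":8.8}]}}

```text
clock: 18.6
tool_pos: [0.4751, -0.1292, 0.045]
eef_rot: [0.788, 0.616, -0.004, -0.007]
contact_force: [0.3, -0.2, 0.2]
opening: 0.6
finger_force: 0.0
```

Run:
```python
from clip import *
st(); s=shot("wrist","w9",False); x,yv,u,v,g,l,a=clip(s); print(g,l,a); g=g-x*.001; t=g-yv*.028; print(rel(t[0],t[1],.0125)); print(np.round(get_state()["q"],2))
```

```text
18.6 [ 0.4751 -0.1292  0.045 ] x [0.242 0.97  0.002] y [ 0.97  -0.241 -0.017] z [-0.016  0.006 -1.   ] F [ 0.3 -0.2  0.2] M [-0.07  0.01 -0.01] op 52.8 0.0
[ 0.44717259 -0.12120137] 0.10602946957581143 78.26938630332333
[ 0.11 -0.05  3.25]
[ 0.16  0.89  0.03  2.08 -0.14  0.18  0.07]
```

Call:
{"method": "send_rows", "body": {"motion": [{"x":0.1,"y":-0.2,"z":0,"rx":-0.017,"ry":0,"rz":-0.04,"jaw":8.8},{"x":0,"y":0,"z":0,"rx":0,"ry":0,"rz":0,"jaw":8.8},{"x":0,"y":0,"z":0,"rx":0,"ry":0,"rz":0,"jaw":8.8},{"x":0,"y":0,"z":0,"rx":0,"ry":0,"rz":0,"jaw":8.8},{"x":0,"y":0,"z":2,"rx":0,"ry":0,"rz":0,"jaw":8.8}]}}

```text
clock: 19.15
tool_pos: [0.4766, -0.1286, 0.0267]
eef_rot: [0.776, 0.631, 0.003, 0.002]
contact_force: [0.1, -0.8, -0.4]
opening: 0.997
finger_force: 0.0
```

Call:
{"method": "send_rows", "body": {"motion": [{"x":0,"y":0,"z":1.0,"rx":0,"ry":0,"rz":0,"jaw":8.8},{"x":0,"y":0,"z":0.2,"rx":0,"ry":0,"rz":0,"jaw":8.8},{"x":0,"y":0,"z":0,"rx":0,"ry":0,"rz":0,"jaw":8.8},{"x":0,"y":0,"z":0,"rx":0,"ry":0,"rz":0,"jaw":8.8},{"x":0,"y":0,"z":0,"rx":0,"ry":0,"rz":0,"jaw":8.8}]}}

```text
clock: 19.65
tool_pos: [0.4754, -0.1282, 0.014]
eef_rot: [0.775, 0.631, 0.002, 0.001]
contact_force: [-0.2, -0.3, 0.6]
opening: 0.997
finger_force: 0.0
```

Run:
```python
from h import *
st(); print(np.round(get_state()["q"],2))
```

```text
19.65 [ 0.4754 -0.1282  0.014 ] x [0.203 0.979 0.002] y [ 0.979 -0.203  0.004] z [ 0.004  0.001 -1.   ] F [-0.2 -0.3  0.6] M [-0.1   0.05 -0.01] op 87.8 0.0
[ 0.16  0.95  0.01  2.1  -0.13  0.08  0.09]
```

Call:
{"method": "send_rows", "body": {"motion": [{"x":0,"y":0,"z":0.18,"rx":0,"ry":0,"rz":0,"jaw":8.8},{"x":0,"y":0,"z":0,"rx":0,"ry":0,"rz":0,"jaw":8.8},{"x":0,"y":0,"z":0,"rx":0,"ry":0,"rz":0,"jaw":8.8},{"x":0,"y":0,"z":0,"rx":0,"ry":0,"rz":0,"jaw":5.5},{"x":0,"y":0,"z":0,"rx":0,"ry":0,"rz":0,"jaw":4.5}]}}

```text
clock: 20.15
tool_pos: [0.4751, -0.1281, 0.0117]
eef_rot: [0.775, 0.631, 0.002, 0.001]
contact_force: [0.6, -0.9, -0.3]
opening: 0.837
finger_force: 0.1
```

Call:
{"method": "send_rows", "body": {"motion": [{"x":0,"y":0,"z":0,"rx":0,"ry":0,"rz":0,"jaw":4},{"x":0,"y":0,"z":0,"rx":0,"ry":0,"rz":0,"jaw":3.5},{"x":0,"y":0,"z":0,"rx":0,"ry":0,"rz":0,"jaw":3},{"x":0,"y":0,"z":0,"rx":0,"ry":0,"rz":0,"jaw":2.6},{"x":0,"y":0,"z":0,"rx":0,"ry":0,"rz":0,"jaw":1.5}]}}

```text
clock: 20.65
tool_pos: [0.4752, -0.1281, 0.0117]
eef_rot: [0.775, 0.631, 0.002, 0.001]
contact_force: [-1.2, 0.0, -0.3]
opening: 0.388
finger_force: 0.1
```

Call:
{"method": "send_rows", "body": {"motion": [{"x":0,"y":0,"z":0,"rx":0,"ry":0,"rz":0,"jaw":1.5},{"x":0,"y":0,"z":0,"rx":0,"ry":0,"rz":0,"jaw":1.5},{"x":0,"y":0,"z":0,"rx":0,"ry":0,"rz":0,"jaw":1.5},{"x":0,"y":0,"z":0,"rx":0,"ry":0,"rz":0,"jaw":1.5},{"x":0,"y":0,"z":0,"rx":0,"ry":0,"rz":0,"jaw":1.5}]}}

```text
clock: 21.15
tool_pos: [0.4752, -0.1281, 0.0117]
eef_rot: [0.775, 0.631, 0.002, 0.001]
contact_force: [0.0, -0.3, 0.1]
opening: 0.264
finger_force: 22.8
```

Run:
```python
from clip import *
st(); s=shot("wrist","w10")
```

```text
21.15 [ 0.4752 -0.1281  0.0117] x [0.203 0.979 0.002] y [ 0.979 -0.203  0.003] z [ 0.004  0.001 -1.   ] F [ 0.  -0.3  0.1] M [-0.06  0.02 -0.03] op 23.3 22.77816236950457
```

The clip is gripped: opening 23.3 mm with 23 N on the pads. I'll measure it in the hand and lift it towards the axle.

Call:
{"method": "send_rows", "body": {"motion": [{"x":0,"y":0,"z":-3,"rx":0,"ry":0,"rz":0,"jaw":1.5},{"x":0,"y":0,"z":-5,"rx":0,"ry":0,"rz":0,"jaw":1.5},{"x":0,"y":0,"z":-5,"rx":0,"ry":0,"rz":0,"jaw":1.5},{"x":0,"y":0,"z":-5,"rx":0,"ry":0,"rz":0,"jaw":1.5},{"x":0,"y":0,"z":-4,"rx":0,"ry":0,"rz":0,"jaw":1.5}]}}

```text
clock: 21.7
tool_pos: [0.4743, -0.1285, 0.2345]
eef_rot: [0.776, 0.631, 0.002, 0.001]
contact_force: [1.3, 0.1, 0.1]
opening: 0.262
finger_force: 22.9
```

Call:
{"method": "send_rows", "body": {"motion": [{"x":1.9,"y":3.5,"z":0,"rx":0,"ry":0,"rz":0,"jaw":1.5},{"x":1.9,"y":3.5,"z":0,"rx":0,"ry":0,"rz":0,"jaw":1.5},{"x":1.9,"y":3.5,"z":0,"rx":0,"ry":0,"rz":0,"jaw":1.5},{"x":1.9,"y":3.5,"z":0,"rx":0,"ry":0,"rz":0,"jaw":1.5},{"x":1.9,"y":3.3,"z":0,"rx":0,"ry":0,"rz":0,"jaw":1.5}]}}

```text
clock: 22.2
tool_pos: [0.664, -0.0698, 0.2323]
eef_rot: [0.775, 0.631, 0.002, 0.0]
contact_force: [-0.1, -0.8, -0.3]
opening: 0.269
finger_force: 22.9
```

Call:
{"method": "send_rows", "body": {"motion": [{"x":0,"y":0,"z":0,"rx":0,"ry":0,"rz":-0.12,"jaw":1.5},{"x":0,"y":0,"z":0,"rx":0,"ry":0,"rz":-0.12,"jaw":1.5},{"x":0,"y":0,"z":0,"rx":0,"ry":0,"rz":-0.12,"jaw":1.5},{"x":0,"y":0,"z":0,"rx":0,"ry":0,"rz":-0.12,"jaw":1.5},{"x":0,"y":0,"z":0,"rx":0,"ry":0,"rz":0,"jaw":1.5}]}}

```text
clock: 22.7
tool_pos: [0.6624, -0.0706, 0.232]
eef_rot: [0.603, 0.798, 0.001, 0.0]
contact_force: [0.2, -0.4, -1.0]
opening: 0.259
finger_force: 22.8
```

Call:
{"method": "send_rows", "body": {"motion": [{"x":0,"y":0,"z":0,"rx":0,"ry":0,"rz":0,"jaw":1.5},{"x":0,"y":0,"z":0,"rx":0,"ry":0,"rz":0,"jaw":1.5},{"x":0,"y":0,"z":0,"rx":0,"ry":0,"rz":0,"jaw":1.5},{"x":0,"y":0,"z":0,"rx":0,"ry":0,"rz":0,"jaw":1.5},{"x":0,"y":0,"z":0,"rx":0,"ry":0,"rz":0,"jaw":1.5}]}}

```text
clock: 23.2
tool_pos: [0.663, -0.0704, 0.2324]
eef_rot: [0.603, 0.798, 0.002, 0.001]
contact_force: [0.2, -1.0, -0.9]
opening: 0.26
finger_force: 22.8
```

Run:
```python
from clip import *
st(); s=load("w10"); x,yv,u,v,g,l,a=clip(s,(.4752,-.128),78.3); print(g,l,a)
d=g-np.array([.4752,-.1281]); t=np.array([.203,.979]); n=np.array([.979,-.203]); print("grip in tool x,y mm",(d@t*1e3).round(1),(d@n*1e3).round(1)," yaw tool",np.degrees(np.arctan2(.979,.203)))
e=np.array([-.2756,.9613]);n=np.array([.9613,.2756]); T=np.array([.6411,.0425])-.115*e-.0102*n; print(T,rel(T[0],T[1],.19))
```

```text
23.2 [ 0.663  -0.0704  0.2324] x [-0.272  0.962  0.   ] y [0.962 0.272 0.004] z [ 0.004  0.001 -1.   ] F [ 0.2 -1.  -0.9] M [-0.05  0.03 -0.03] op 22.9 22.849380606785417
[ 0.47478828 -0.12130913] 0.10640320961685834 102.29547488364274
grip in tool x,y mm 6.6 -1.8  yaw tool 78.28547478802432
[ 0.66298874 -0.07086062] [-0.05 -0.03  4.24]
```

I've used all my picture views, so from here I work from numbers. I'll measure the clip in the hand in tool coordinates.

```bash
cat > hand.py <<'E'
from h import *
def hand(s,dz=.0092):
    S=get_state(); r=R.from_quat(S["eef_rot"]); T=np.array(S["tool_pos"]); z=T[2]-dz
    hsv=cv2.cvtColor(s["img"],cv2.COLOR_RGB2HSV)
    m=((hsv[:,:,0]>15)&(hsv[:,:,0]<30)&(hsv[:,:,1]>110)&(hsv[:,:,2]>90))
    w=np.argwhere(m)[:,::-1].astype(float); P=(r.inv().apply(onz(s,w,z)-T)*1e3)[:,:2]
    return P[(P[:,0]>0)&(P[:,0]<110)&(abs(P[:,1])<25)]
def runs(P,a,b,step=6):
    for c in np.arange(a,b,step):
        v=np.sort(P[(P[:,0]>=c)&(P[:,0]<c+step),1])
        if len(v): k=np.split(v,np.where(np.diff(v)>1.5)[0]+1); print(c,[(q[0].round(1),q[-1].round(1)) for q in k])
E
python3 - <<'E'
from hand import *
s=shot("wrist","w11",False); P=hand(s); runs(P,6,108); print(P[:,0].max())
E
```

```text
6 [(np.float64(-15.6), np.float64(-8.6)), (np.float64(3.7), np.float64(10.9))]
12 [(np.float64(-18.4), np.float64(-11.0)), (np.float64(1.6), np.float64(8.2))]
18 [(np.float64(-20.7), np.float64(-13.9)), (np.float64(-0.9), np.float64(5.6))]
24 [(np.float64(-22.5), np.float64(-16.7)), (np.float64(-3.9), np.float64(3.0))]
30 [(np.float64(-21.9), np.float64(-14.9)), (np.float64(-6.7), np.float64(0.1))]
36 [(np.float64(-19.2), np.float64(-12.9)), (np.float64(-9.5), np.float64(-2.4))]
42 [(np.float64(-23.1), np.float64(-4.7))]
48 [(np.float64(-24.8), np.float64(-7.1))]
54 [(np.float64(-25.0), np.float64(-20.9)), (np.float64(-17.6), np.float64(25.0))]
60 [(np.float64(-24.9), np.float64(24.8))]
66 [(np.float64(-25.0), np.float64(-14.2)), (np.float64(15.3), np.float64(25.0))]
72 [(np.float64(-24.8), np.float64(-11.7)), (np.float64(11.9), np.float64(24.7))]
78 [(np.float64(-25.0), np.float64(-5.4)), (np.float64(9.1), np.float64(22.2))]
84 [(np.float64(-24.8), np.float64(-23.5)), (np.float64(-18.6), np.float64(19.3))]
90 [(np.float64(-11.9), np.float64(17.1))]
96 [(np.float64(-6.2), np.float64(-1.9)), (np.float64(14.0), np.float64(14.4)), (np.float64(16.3), np.float64(24.8))]
102 [(np.float64(-16.7), np.float64(-5.3)), (np.float64(13.9), np.float64(14.4)), (np.float64(19.3), np.float64(24.7))]
109.93118456681175
```

The clip sits skewed about 24° in the hand, because the push rotated it. I'll lay it down farther out, where the arm reaches well, and regrip it square.

Call:
{"method": "send_rows", "body": {"motion": [{"x":-0.2,"y":-3.8,"z":0,"rx":0,"ry":0,"rz":0,"jaw":1.5},{"x":-0.2,"y":-3.8,"z":0,"rx":0,"ry":0,"rz":0,"jaw":1.5},{"x":-0.2,"y":-3.8,"z":0,"rx":0,"ry":0,"rz":0,"jaw":1.5},{"x":-0.2,"y":-3.7,"z":0,"rx":0,"ry":0,"rz":0,"jaw":1.5},{"x":0,"y":0,"z":4,"rx":0,"ry":0,"rz":0.12,"jaw":1.5}]}}

```text
clock: 23.75
tool_pos: [0.5183, -0.1229, 0.1957]
eef_rot: [0.653, 0.757, 0.002, 0.004]
contact_force: [2.1, 0.0, -0.8]
opening: 0.265
finger_force: 22.9
```

Call:
{"method": "send_rows", "body": {"motion": [{"x":0,"y":0,"z":4,"rx":0,"ry":0,"rz":0.12,"jaw":1.5},{"x":0,"y":0,"z":4,"rx":0,"ry":0,"rz":0.12,"jaw":1.5},{"x":0,"y":0,"z":4,"rx":0,"ry":0,"rz":0.12,"jaw":1.5},{"x":0,"y":0,"z":2,"rx":0,"ry":0,"rz":0,"jaw":1.5},{"x":0,"y":0,"z":0,"rx":0,"ry":0,"rz":0,"jaw":1.5}]}}

```text
clock: 24.25
tool_pos: [0.5191, -0.1185, 0.0494]
eef_rot: [0.775, 0.632, 0.0, -0.001]
contact_force: [-0.5, -0.3, -0.3]
opening: 0.264
finger_force: 22.9
```

Call:
{"method": "send_rows", "body": {"motion": [{"x":0,"y":0,"z":0,"rx":0,"ry":0,"rz":0,"jaw":1.5},{"x":0,"y":0,"z":0,"rx":0,"ry":0,"rz":0,"jaw":1.5},{"x":0,"y":0,"z":0,"rx":0,"ry":0,"rz":0,"jaw":1.5},{"x":0,"y":0,"z":0,"rx":0,"ry":0,"rz":0,"jaw":1.5},{"x":0,"y":0,"z":0,"rx":0,"ry":0,"rz":0,"jaw":1.5}]}}

```text
clock: 24.75
tool_pos: [0.521, -0.1191, 0.0526]
eef_rot: [0.775, 0.631, 0.002, 0.001]
contact_force: [-0.1, 0.1, 0.2]
opening: 0.263
finger_force: 22.9
```

Run:
```python
from h import *
st(); print(np.round(get_state()["q"],2))
```

```text
24.75 [ 0.521  -0.1191  0.0526] x [0.203 0.979 0.002] y [ 0.979 -0.203  0.004] z [ 0.005  0.001 -1.   ] F [-0.1  0.1  0.2] M [-0.07  0.07 -0.01] op 23.2 22.908884659409523
[ 0.11  0.9   0.05  1.98 -0.16  0.27  0.09]
```

Call:
{"method": "send_rows", "body": {"motion": [{"x":0,"y":0,"z":3,"rx":0,"ry":0,"rz":0,"jaw":1.5},{"x":0,"y":0,"z":1.05,"rx":0,"ry":0,"rz":0,"jaw":1.5},{"x":0,"y":0,"z":0,"rx":0,"ry":0,"rz":0,"jaw":1.5},{"x":0,"y":0,"z":0,"rx":0,"ry":0,"rz":0,"jaw":3},{"x":0,"y":0,"z":0,"rx":0,"ry":0,"rz":0,"jaw":5.5}]}}

```text
clock: 25.25
tool_pos: [0.5211, -0.1191, 0.0116]
eef_rot: [0.775, 0.631, 0.002, 0.001]
contact_force: [1.2, 0.2, 0.6]
opening: 0.409
finger_force: 0.5
```

Call:
{"method": "send_rows", "body": {"motion": [{"x":0,"y":0,"z":0,"rx":0,"ry":0,"rz":0,"jaw":5.5},{"x":0,"y":0,"z":0,"rx":0,"ry":0,"rz":0,"jaw":5.5},{"x":0,"y":0,"z":-4,"rx":0,"ry":0,"rz":0,"jaw":5.5},{"x":0,"y":0,"z":-4,"rx":0,"ry":0,"rz":0,"jaw":5.5},{"x":0,"y":0,"z":0,"rx":0,"ry":0,"rz":0,"jaw":5.5}]}}

```text
clock: 25.75
tool_pos: [0.5225, -0.1198, 0.0951]
eef_rot: [0.776, 0.631, 0.004, 0.003]
contact_force: [0.9, -0.6, -0.1]
opening: 0.623
finger_force: 0.0
```

Call:
{"method": "send_rows", "body": {"motion": [{"x":0,"y":0,"z":0,"rx":0,"ry":0,"rz":0,"jaw":5.5},{"x":0,"y":0,"z":0,"rx":0,"ry":0,"rz":0,"jaw":5.5},{"x":0,"y":0,"z":0,"rx":0,"ry":0,"rz":0,"jaw":5.5},{"x":0,"y":0,"z":0,"rx":0,"ry":0,"rz":0,"jaw":5.5},{"x":0,"y":0,"z":0,"rx":0,"ry":0,"rz":0,"jaw":5.5}]}}

```text
clock: 26.25
tool_pos: [0.52, -0.119, 0.0907]
eef_rot: [0.775, 0.631, 0.001, 0.0]
contact_force: [-0.3, -0.2, -0.8]
opening: 0.625
finger_force: 0.0
```

Run:
```python
from clip import *
st(); s=shot("wrist","w12",False); x,yv,u,v,g,l,a=clip(s,(.521,-.113),102); print(g,l,a); g=g-x*.0005
for c in np.arange(.0,l,.008):
    k=(u>=c)&(u<c+.008); print(round(c,3),v[k].min().round(4),v[k].max().round(4),end="; ")
print(rel(g[0],g[1],.012), "rz",np.radians(np.degrees(np.arctan2(.979,.203))-a))
```

```text
26.25 [ 0.52   -0.119   0.0907] x [0.203 0.979 0.002] y [ 0.979 -0.203  0.002] z [ 0.002  0.002 -1.   ] F [-0.3 -0.2 -0.8] M [-0.07  0.06 -0.02] op 55.1 0.0
[ 0.52039937 -0.1116753 ] 0.10589264155183606 100.32554706999393
0.0 0.0011 0.021; 0.008 -0.0001 0.022; 0.016 0.0 0.022; 0.024 -0.0001 0.022; 0.032 -0.0002 0.022; 0.04 0.0 0.022; 0.048 -0.0001 0.0168; 0.056 -0.0001 0.0142; 0.064 0.0001 0.0142; 0.072 -0.0 0.0141; 0.08 -0.0 0.0197; 0.088 -0.0002 0.02; 0.096 0.0 0.0042; 0.104 0.001 0.0031; [ 0.66 -0.12  7.89] rz -0.38467182869790983
```

Call:
{"method": "send_rows", "body": {"motion": [{"x":0.66,"y":-0.12,"z":0,"rx":0,"ry":0,"rz":-0.128,"jaw":5.5},{"x":0,"y":0,"z":2,"rx":0,"ry":0,"rz":-0.128,"jaw":5.5},{"x":0,"y":0,"z":3,"rx":0,"ry":0,"rz":-0.128,"jaw":5.5},{"x":0,"y":0,"z":0,"rx":0,"ry":0,"rz":0,"jaw":5.5},{"x":0,"y":0,"z":0,"rx":0,"ry":0,"rz":0,"jaw":5.5}]}}

```text
clock: 26.8
tool_pos: [0.5203, -0.1124, 0.0413]
eef_rot: [0.642, 0.767, 0.001, 0.0]
contact_force: [-0.1, -0.6, 0.5]
opening: 0.626
finger_force: 0.0
```

Run:
```python
from h import *
st(); print(rel(.5205,-.1122,.012))
```

```text
26.8 [ 0.5203 -0.1124  0.0413] x [-0.176  0.984  0.001] y [0.984 0.176 0.002] z [ 0.002  0.002 -1.   ] F [-0.1 -0.6  0.5] M [-0.08  0.09 -0.02] op 55.2 0.0
[0.01 0.01 2.93]
```

Call:
{"method": "send_rows", "body": {"motion": [{"x":0,"y":0,"z":2,"rx":0,"ry":0,"rz":0,"jaw":5.5},{"x":0,"y":0,"z":0.95,"rx":0,"ry":0,"rz":0,"jaw":5.5},{"x":0,"y":0,"z":0,"rx":0,"ry":0,"rz":0,"jaw":5.5},{"x":0,"y":0,"z":0,"rx":0,"ry":0,"rz":0,"jaw":4},{"x":0,"y":0,"z":0,"rx":0,"ry":0,"rz":0,"jaw":3}], "grip_force": 30}}

```text
clock: 27.3
tool_pos: [0.5212, -0.1124, 0.0125]
eef_rot: [0.641, 0.768, 0.002, 0.001]
contact_force: [0.1, -0.3, -0.1]
opening: 0.463
finger_force: 0.0
```

Call:
{"method": "send_rows", "body": {"motion": [{"x":0,"y":0,"z":0,"rx":0,"ry":0,"rz":0,"jaw":2.5},{"x":0,"y":0,"z":0,"rx":0,"ry":0,"rz":0,"jaw":1.5},{"x":0,"y":0,"z":0,"rx":0,"ry":0,"rz":0,"jaw":1.5},{"x":0,"y":0,"z":0,"rx":0,"ry":0,"rz":0,"jaw":1.5},{"x":0,"y":0,"z":0,"rx":0,"ry":0,"rz":0,"jaw":1.5}]}}

```text
clock: 27.8
tool_pos: [0.521, -0.1123, 0.0121]
eef_rot: [0.641, 0.768, 0.002, 0.001]
contact_force: [0.7, -0.4, 3.2]
opening: 0.245
finger_force: 30.0
```

Call:
{"method": "send_rows", "body": {"motion": [{"x":0,"y":0,"z":0,"rx":0,"ry":0,"rz":0,"jaw":1.5},{"x":0,"y":0,"z":0,"rx":0,"ry":0,"rz":0,"jaw":1.5},{"x":0,"y":0,"z":0,"rx":0,"ry":0,"rz":0,"jaw":1.5},{"x":0,"y":0,"z":0,"rx":0,"ry":0,"rz":0,"jaw":1.5},{"x":0,"y":0,"z":0,"rx":0,"ry":0,"rz":0,"jaw":1.5}]}}

```text
clock: 28.3
tool_pos: [0.521, -0.1123, 0.0121]
eef_rot: [0.641, 0.768, 0.002, 0.001]
contact_force: [-0.1, 0.8, 4.5]
opening: 0.244
finger_force: 30.0
```

Run:
```python
from hand import *
st(); s=shot("wrist","w13",False); P=hand(s); P=P[P[:,1]>-13]; runs(P,10,100,10); print(P[:,0].max())
```

```text
28.3 [ 0.521  -0.1123  0.0121] x [-0.179  0.984  0.001] y [0.984 0.179 0.004] z [ 0.004  0.001 -1.   ] F [-0.1  0.8  4.5] M [-0.02  0.08 -0.05] op 21.5 29.9971966445446
10 [(np.float64(-12.0), np.float64(-7.9)), (np.float64(6.1), np.float64(10.3))]
20 [(np.float64(-11.8), np.float64(-4.3)), (np.float64(6.0), np.float64(10.4))]
30 [(np.float64(-10.2), np.float64(4.4)), (np.float64(6.3), np.float64(10.3))]
40 [(np.float64(-3.8), np.float64(10.6))]
50 [(np.float64(-3.7), np.float64(3.2)), (np.float64(6.4), np.float64(10.7))]
60 [(np.float64(-7.3), np.float64(3.2)), (np.float64(6.4), np.float64(10.9))]
70 [(np.float64(-9.0), np.float64(-2.7)), (np.float64(6.6), np.float64(10.8))]
80 [(np.float64(7.0), np.float64(11.0))]
90 [(np.float64(7.7), np.float64(9.9))]
90.69252651564877
```

The clip is now held square, with the straight leg at tool y of about 8.2–9 mm and the tip about 91 mm ahead. I'll lift it and go to the pre-insertion pose.

Call:
{"method": "send_rows", "body": {"motion": [{"x":0,"y":0,"z":-3,"rx":0,"ry":0,"rz":0,"jaw":1.5},{"x":0,"y":0,"z":-5,"rx":0,"ry":0,"rz":0,"jaw":1.5},{"x":0,"y":0,"z":-5,"rx":0,"ry":0,"rz":0,"jaw":1.5},{"x":0,"y":0,"z":-5,"rx":0,"ry":0,"rz":0,"jaw":1.5},{"x":0,"y":0,"z":-3.5,"rx":0,"ry":0,"rz":0,"jaw":1.5}]}}

```text
clock: 28.85
tool_pos: [0.5204, -0.1128, 0.2297]
eef_rot: [0.641, 0.768, 0.002, 0.002]
contact_force: [0.6, -0.5, 0.0]
opening: 0.243
finger_force: 30.0
```

Call:
{"method": "send_rows", "body": {"motion": [{"x":0.38,"y":3.7,"z":0,"rx":0,"ry":0,"rz":0,"jaw":1.5},{"x":0.38,"y":3.7,"z":0,"rx":0,"ry":0,"rz":0,"jaw":1.5},{"x":0.38,"y":3.7,"z":0,"rx":0,"ry":0,"rz":0,"jaw":1.5},{"x":0.38,"y":3.7,"z":0,"rx":0,"ry":0,"rz":0,"jaw":1.5},{"x":0,"y":0,"z":0,"rx":0,"ry":0,"rz":-0.1,"jaw":1.5}]}}

```text
clock: 29.35
tool_pos: [0.6669, -0.0675, 0.2263]
eef_rot: [0.599, 0.801, 0.003, 0.002]
contact_force: [0.0, 0.8, 0.5]
opening: 0.247
finger_force: 30.0
```

Call:
{"method": "send_rows", "body": {"motion": [{"x":0,"y":0,"z":0,"rx":0,"ry":0,"rz":0,"jaw":1.5},{"x":0,"y":0,"z":0,"rx":0,"ry":0,"rz":0,"jaw":1.5},{"x":0,"y":0,"z":0,"rx":0,"ry":0,"rz":0,"jaw":1.5},{"x":0,"y":0,"z":0,"rx":0,"ry":0,"rz":0,"jaw":1.5},{"x":0,"y":0,"z":0,"rx":0,"ry":0,"rz":0,"jaw":1.5}]}}

```text
clock: 29.85
tool_pos: [0.6627, -0.0714, 0.2277]
eef_rot: [0.602, 0.799, 0.002, 0.001]
contact_force: [-0.5, 0.7, 0.2]
opening: 0.243
finger_force: 30.0
```

Run:
```python
from hand import *
st(); print(rel(.6634,-.0707,.1904)); S=get_state(); r=R.from_quat(S["eef_rot"])
print("hole in tool mm",(r.inv().apply(np.array([.6411,.0425,.1808])-S["tool_pos"])*1e3).round(1))
```

```text
29.85 [ 0.6627 -0.0714  0.2277] x [-0.275  0.961  0.   ] y [0.961 0.275 0.004] z [ 0.004  0.001 -1.   ] F [-0.5  0.7  0.2] M [-0.05  0.12  0.02] op 21.4 29.995879009366035
[0.05 0.08 3.73]
hole in tool mm [115.4  10.5  46.9]
```

Call:
{"method": "send_rows", "body": {"motion": [{"x":0.05,"y":0.08,"z":1.8,"rx":0,"ry":0,"rz":0,"jaw":1.5},{"x":0,"y":0,"z":1.9,"rx":0,"ry":0,"rz":0,"jaw":1.5},{"x":0,"y":0,"z":0,"rx":0,"ry":0,"rz":0,"jaw":1.5},{"x":0,"y":0,"z":0,"rx":0,"ry":0,"rz":0,"jaw":1.5},{"x":0,"y":0,"z":0,"rx":0,"ry":0,"rz":0,"jaw":1.5}]}}

```text
clock: 30.35
tool_pos: [0.6644, -0.0705, 0.1916]
eef_rot: [0.602, 0.799, 0.002, 0.002]
contact_force: [0.6, -0.0, -1.0]
opening: 0.245
finger_force: 30.0
```

Run:
```python
from hand import *
st(); s=shot("wrist","w14",False); S=get_state(); r=R.from_quat(S["eef_rot"]); T=np.array(S["tool_pos"])
print("hole in tool mm",(r.inv().apply(np.array([.6411,.0425,.1808])-T)*1e3).round(1))
P=hand(s,.0096); P=P[(P[:,1]>0)&(P[:,1]<14)]; runs(P,40,98,8)
hsv=cv2.cvtColor(s["img"],cv2.COLOR_RGB2HSV); m=(hsv[:,:,1]<70)&(hsv[:,:,2]>70)
w=np.argwhere(m)[:,::-1].astype(float); Q=(r.inv().apply(onz(s,w,.193)-T)*1e3)[:,:2]
Q=Q[(Q[:,0]>85)&(Q[:,0]<140)&(abs(Q[:,1]-10)<25)]; print("grey"); runs(Q,85,140,3)
```

```text
30.35 [ 0.6644 -0.0705  0.1916] x [-0.276  0.961 -0.   ] y [0.961 0.276 0.006] z [ 0.005  0.001 -1.   ] F [ 0.6 -0.  -1. ] M [-0.09 -0.01  0.05] op 21.6 29.99576199799776
hole in tool mm [115.1   8.7  10.9]
40 [(np.float64(0.4), np.float64(11.0))]
48 [(np.float64(0.4), np.float64(14.0))]
56 [(np.float64(0.4), np.float64(13.9))]
64 [(np.float64(0.4), np.float64(1.8)), (np.float64(6.2), np.float64(10.9))]
72 [(np.float64(6.5), np.float64(10.7)), (np.float64(13.2), np.float64(13.7))]
80 [(np.float64(6.5), np.float64(14.0))]
88 [(np.float64(0.3), np.float64(13.9))]
96 [(np.float64(0.3), np.float64(13.7))]
grey
85 [(np.float64(-5.9), np.float64(-3.9)), (np.float64(6.3), np.float64(6.3)), (np.float64(20.5), np.float64(21.4))]
88 [(np.float64(-2.6), np.float64(6.6)), (np.float64(19.1), np.float64(20.5))]
91 [(np.float64(-14.7), np.float64(-13.8)), (np.float64(17.4), np.float64(18.7))]
94 [(np.float64(-10.6), np.float64(-10.6)), (np.float64(2.9), np.float64(12.5)), (np.float64(16.5), np.float64(17.4))]
97 [(np.float64(-10.2), np.float64(-7.0)), (np.float64(-1.8), np.float64(20.4))]
100 [(np.float64(-7.4), np.float64(-7.4)), (np.float64(-4.6), np.float64(23.9)), (np.float64(25.5), np.float64(27.5)), (np.float64(29.1), np.float64(29.9)), (np.float64(31.9), np.float64(34.7))]
103 [(np.float64(-8.5), np.float64(-7.7)), (np.float64(-6.1), np.float64(21.4))]
106 [(np.float64(-14.3), np.float64(-9.3)), (np.float64(-6.9), np.float64(22.0))]
109 [(np.float64(-14.7), np.float64(-14.7)), (np.float64(-6.9), np.float64(22.3))]
112 [(np.float64(-6.5), np.float64(21.9)), (np.float64(23.8), np.float64(23.8))]
```

Call:
{"method": "send_rows", "body": {"motion": [{"x":0,"y":-0.06,"z":0.1,"rx":0,"ry":0,"rz":0,"jaw":1.5},{"x":0.4,"y":0,"z":0,"rx":0,"ry":0,"rz":0,"jaw":1.5},{"x":0.4,"y":0,"z":0,"rx":0,"ry":0,"rz":0,"jaw":1.5},{"x":0,"y":0,"z":0,"rx":0,"ry":0,"rz":0,"jaw":1.5},{"x":0,"y":0,"z":0,"rx":0,"ry":0,"rz":0,"jaw":1.5}]}}

```text
clock: 30.9
tool_pos: [0.661, -0.0625, 0.1895]
eef_rot: [0.601, 0.799, 0.002, 0.001]
contact_force: [0.5, 0.1, -1.0]
opening: 0.243
finger_force: 30.0
```

```bash
cat > t.py <<'E'
from h import *
st(); S=get_state(); r=R.from_quat(S["eef_rot"]); print("hole in tool mm",(r.inv().apply(np.array([.6411,.0425,.1808])-S["tool_pos"])*1e3).round(1),"F tool",r.inv().apply(S["contact_force"]).round(1))
E
python3 t.py
```

```text
30.9 [ 0.661  -0.0625  0.1895] x [-0.277  0.961  0.   ] y [0.961 0.277 0.004] z [ 0.004  0.002 -1.   ] F [ 0.5  0.1 -1. ] M [-0.13  0.04 -0.01] op 21.4 29.995746463537216
hole in tool mm [106.4   9.9   8.8] F tool [-0.   0.5  1. ]
```

Call:
{"method": "send_rows", "body": {"motion": [{"x":0.2,"y":0.04,"z":-0.07,"rx":0,"ry":0,"rz":0,"jaw":1.5},{"x":0.25,"y":0,"z":0,"rx":0,"ry":0,"rz":0,"jaw":1.5},{"x":0.25,"y":0,"z":0,"rx":0,"ry":0,"rz":0,"jaw":1.5},{"x":0.2,"y":0,"z":0,"rx":0,"ry":0,"rz":0,"jaw":1.5},{"x":0,"y":0,"z":0,"rx":0,"ry":0,"rz":0,"jaw":1.5}]}}

```text
clock: 31.4
tool_pos: [0.6588, -0.0535, 0.1902]
eef_rot: [0.601, 0.799, 0.002, 0.001]
contact_force: [0.2, -0.1, -0.8]
opening: 0.248
finger_force: 30.0
```

```bash
python3 t.py
```

```text
31.4 [ 0.6588 -0.0535  0.1902] x [-0.277  0.961  0.001] y [0.961 0.277 0.004] z [ 0.003  0.002 -1.   ] F [ 0.2 -0.1 -0.8] M [-0.1   0.01  0.05] op 21.8 29.995796754956245
hole in tool mm [97.1  9.6  9.5] F tool [-0.1  0.1  0.8]
```

The tip is in the hole with no force, so I'll keep feeding.

Call:
{"method": "send_rows", "body": {"motion": [{"x":0.25,"y":0,"z":0,"rx":0,"ry":0,"rz":0,"jaw":1.5},{"x":0.25,"y":0,"z":0,"rx":0,"ry":0,"rz":0,"jaw":1.5},{"x":0.25,"y":0,"z":0,"rx":0,"ry":0,"rz":0,"jaw":1.5},{"x":0.15,"y":0,"z":0,"rx":0,"ry":0,"rz":0,"jaw":1.5},{"x":0,"y":0,"z":0,"rx":0,"ry":0,"rz":0,"jaw":1.5}]}}

```text
clock: 31.9
tool_pos: [0.6563, -0.045, 0.1902]
eef_rot: [0.601, 0.799, 0.002, 0.001]
contact_force: [-0.9, -0.1, -0.4]
opening: 0.243
finger_force: 30.0
```

Call:
{"method": "send_rows", "body": {"motion": [{"x":0.2,"y":0,"z":0,"rx":0,"ry":0,"rz":0,"jaw":1.5},{"x":0.2,"y":0,"z":0,"rx":0,"ry":0,"rz":0,"jaw":1.5},{"x":0.2,"y":0,"z":0,"rx":0,"ry":0,"rz":0,"jaw":1.5},{"x":0.1,"y":0,"z":0,"rx":0,"ry":0,"rz":0,"jaw":1.5},{"x":0,"y":0,"z":0,"rx":0,"ry":0,"rz":0,"jaw":1.5}]}}

```text
clock: 32.4
tool_pos: [0.6544, -0.0384, 0.1902]
eef_rot: [0.601, 0.799, 0.002, 0.001]
contact_force: [-0.4, 0.3, -0.8]
opening: 0.244
finger_force: 30.0
```

```bash
python3 t.py
```

```text
32.4 [ 0.6544 -0.0384  0.1902] x [-0.277  0.961  0.001] y [0.961 0.277 0.004] z [ 0.004  0.002 -1.   ] F [-0.4  0.3 -0.8] M [-0.09  0.04  0.01] op 21.5 29.99578222632408
hole in tool mm [81.4  9.6  9.5] F tool [ 0.4 -0.3  0.8]
```

Call:
{"method": "send_rows", "body": {"motion": [{"x":0.2,"y":-0.05,"z":0,"rx":0,"ry":0,"rz":0,"jaw":1.5},{"x":0.2,"y":0,"z":0,"rx":0,"ry":0,"rz":0,"jaw":1.5},{"x":0.15,"y":0,"z":0,"rx":0,"ry":0,"rz":0,"jaw":1.5},{"x":0,"y":0,"z":0,"rx":0,"ry":0,"rz":0,"jaw":1.5},{"x":0,"y":0,"z":0,"rx":0,"ry":0,"rz":0,"jaw":1.5}]}}

```text
clock: 32.9
tool_pos: [0.6524, -0.0336, 0.1902]
eef_rot: [0.601, 0.799, 0.002, 0.001]
contact_force: [0.3, 0.0, 0.2]
opening: 0.245
finger_force: 30.0
```

Call:
{"method": "send_rows", "body": {"motion": [{"x":0.15,"y":0,"z":0,"rx":0,"ry":0,"rz":0,"jaw":1.5},{"x":0.15,"y":0,"z":0,"rx":0,"ry":0,"rz":0,"jaw":1.5},{"x":0,"y":0,"z":0,"rx":0,"ry":0,"rz":0,"jaw":1.5},{"x":0,"y":0,"z":0,"rx":0,"ry":0,"rz":0,"jaw":1.5},{"x":0,"y":0,"z":0,"rx":0,"ry":0,"rz":0,"jaw":1.5}]}}

```text
clock: 33.4
tool_pos: [0.6516, -0.0308, 0.1901]
eef_rot: [0.602, 0.799, 0.002, 0.001]
contact_force: [-0.5, -0.4, -1.2]
opening: 0.242
finger_force: 30.0
```

```bash
python3 t.py
```

```text
33.4 [ 0.6516 -0.0308  0.1901] x [-0.276  0.961  0.   ] y [0.961 0.276 0.004] z [ 0.004  0.001 -1.   ] F [-0.5 -0.4 -1.2] M [-0.07  0.05 -0.04] op 21.3 29.99568611383438
hole in tool mm [73.3 10.1  9.4] F tool [-0.2 -0.6  1.2]
```

Call:
{"method": "send_rows", "body": {"motion": [{"x":0.1,"y":0,"z":0,"rx":0,"ry":0,"rz":0,"jaw":1.5},{"x":0.1,"y":0,"z":0,"rx":0,"ry":0,"rz":0,"jaw":1.5},{"x":0,"y":0,"z":0,"rx":0,"ry":0,"rz":0,"jaw":1.5},{"x":0,"y":0,"z":0,"rx":0,"ry":0,"rz":0,"jaw":1.5},{"x":0,"y":0,"z":0,"rx":0,"ry":0,"rz":0,"jaw":1.5}]}}

```text
clock: 33.9
tool_pos: [0.6511, -0.0288, 0.1902]
eef_rot: [0.602, 0.799, 0.002, 0.001]
contact_force: [0.4, -0.9, -0.7]
opening: 0.244
finger_force: 30.0
```

Call:
{"method": "send_rows", "body": {"motion": [{"x":0.1,"y":0,"z":0,"rx":0,"ry":0,"rz":0,"jaw":1.5},{"x":0.1,"y":0,"z":0,"rx":0,"ry":0,"rz":0,"jaw":1.5},{"x":0,"y":0,"z":0,"rx":0,"ry":0,"rz":0,"jaw":1.5},{"x":0,"y":0,"z":0,"rx":0,"ry":0,"rz":0,"jaw":1.5},{"x":0,"y":0,"z":0,"rx":0,"ry":0,"rz":0,"jaw":1.5}]}}

```text
clock: 34.4
tool_pos: [0.6503, -0.0271, 0.1901]
eef_rot: [0.602, 0.799, 0.001, 0.001]
contact_force: [-0.1, -0.5, 0.7]
opening: 0.242
finger_force: 30.0
```

```bash
python3 t.py
```

```text
34.4 [ 0.6503 -0.0271  0.1901] x [-0.276  0.961  0.   ] y [0.961 0.276 0.003] z [ 0.003  0.001 -1.   ] F [-0.1 -0.5  0.7] M [-0.29  0.21  0.03] op 21.3 29.993988499045372
hole in tool mm [69.4 10.3  9.4] F tool [-0.4 -0.2 -0.7]
```

Call:
{"method": "send_rows", "body": {"motion": [{"x":0.1,"y":0,"z":0,"rx":0,"ry":0,"rz":0,"jaw":1.5},{"x":0.1,"y":0,"z":0,"rx":0,"ry":0,"rz":0,"jaw":1.5},{"x":0,"y":0,"z":0,"rx":0,"ry":0,"rz":0,"jaw":1.5},{"x":0,"y":0,"z":0,"rx":0,"ry":0,"rz":0,"jaw":1.5},{"x":0,"y":0,"z":0,"rx":0,"ry":0,"rz":0,"jaw":1.5}]}}

```text
clock: 34.9
tool_pos: [0.6501, -0.0263, 0.1902]
eef_rot: [0.602, 0.799, 0.001, 0.002]
contact_force: [-0.0, -4.3, -0.1]
opening: 0.24
finger_force: 30.0
```

```bash
python3 t.py
```

```text
34.9 [ 0.6501 -0.0263  0.1902] x [-0.275  0.961 -0.001] y [0.961 0.275 0.004] z [ 0.004 -0.    -1.   ] F [-0.  -4.3 -0.1] M [-1.23 -0.    0.06] op 21.2 29.999495297670364
hole in tool mm [68.7 10.3  9.4] F tool [-4.1 -1.2  0.1]
```

The bulge touches the shank at s≈69, as expected. I'll press on in small steps.

Call:
{"method": "send_rows", "body": {"motion": [{"x":0.05,"y":0,"z":0,"rx":0,"ry":0,"rz":0,"jaw":1.5},{"x":0,"y":0,"z":0,"rx":0,"ry":0,"rz":0,"jaw":1.5},{"x":0.03,"y":0,"z":0,"rx":0,"ry":0,"rz":0,"jaw":1.5},{"x":0,"y":0,"z":0,"rx":0,"ry":0,"rz":0,"jaw":1.5},{"x":0,"y":0,"z":0,"rx":0,"ry":0,"rz":0,"jaw":1.5}]}}

```text
clock: 35.4
tool_pos: [0.6495, -0.0235, 0.1901]
eef_rot: [0.601, 0.799, 0.002, 0.001]
contact_force: [-0.6, -2.6, 0.0]
opening: 0.247
finger_force: 30.0
```

```bash
python3 t.py
```

```text
35.4 [ 0.6495 -0.0235  0.1901] x [-0.277  0.961  0.001] y [0.961 0.277 0.003] z [ 0.003  0.002 -1.   ] F [-0.6 -2.6  0. ] M [-0.73  0.21  0.1 ] op 21.7 29.99563179910183
hole in tool mm [65.7 10.2  9.4] F tool [-2.4 -1.3 -0. ]
```

Call:
{"method": "send_rows", "body": {"motion": [{"x":0.05,"y":0,"z":0,"rx":0,"ry":0,"rz":0,"jaw":1.5},{"x":0,"y":0,"z":0,"rx":0,"ry":0,"rz":0,"jaw":1.5},{"x":0.05,"y":0,"z":0,"rx":0,"ry":0,"rz":0,"jaw":1.5},{"x":0,"y":0,"z":0,"rx":0,"ry":0,"rz":0,"jaw":1.5},{"x":0,"y":0,"z":0,"rx":0,"ry":0,"rz":0,"jaw":1.5}]}}

```text
clock: 35.9
tool_pos: [0.6493, -0.0229, 0.1901]
eef_rot: [0.601, 0.799, 0.002, 0.001]
contact_force: [-0.8, -3.1, -0.4]
opening: 0.241
finger_force: 30.0
```

```bash
python3 t.py
```

```text
35.9 [ 0.6493 -0.0229  0.1901] x [-0.276  0.961  0.001] y [0.961 0.276 0.004] z [ 0.003  0.002 -1.   ] F [-0.8 -3.1 -0.4] M [-0.55  0.27  0.14] op 21.2 29.995451867580414
hole in tool mm [65.1 10.2  9.4] F tool [-2.8 -1.6  0.3]
```

Call:
{"method": "send_rows", "body": {"motion": [{"x":0.05,"y":0,"z":0,"rx":0,"ry":0,"rz":0,"jaw":1.5},{"x":0.05,"y":0,"z":0,"rx":0,"ry":0,"rz":0,"jaw":1.5},{"x":0,"y":0,"z":0,"rx":0,"ry":0,"rz":0,"jaw":1.5},{"x":0,"y":0,"z":0,"rx":0,"ry":0,"rz":0,"jaw":1.5},{"x":0,"y":0,"z":0,"rx":0,"ry":0,"rz":0,"jaw":1.5}]}}

```text
clock: 36.4
tool_pos: [0.6491, -0.0219, 0.1901]
eef_rot: [0.601, 0.799, 0.002, 0.001]
contact_force: [-0.8, -1.6, -0.4]
opening: 0.241
finger_force: 30.0
```

```bash
python3 t.py
```

```text
36.4 [ 0.6491 -0.0219  0.1901] x [-0.277  0.961  0.001] y [0.961 0.277 0.004] z [ 0.003  0.002 -1.   ] F [-0.8 -1.6 -0.4] M [-0.53  0.27  0.11] op 21.2 29.995538145303726
hole in tool mm [64.1 10.1  9.4] F tool [-1.4 -1.2  0.4]
```

Call:
{"method": "send_rows", "body": {"motion": [{"x":0.05,"y":0,"z":0,"rx":0,"ry":0,"rz":0,"jaw":1.5},{"x":0.05,"y":0,"z":0,"rx":0,"ry":0,"rz":0,"jaw":1.5},{"x":0.05,"y":0,"z":0,"rx":0,"ry":0,"rz":0,"jaw":1.5},{"x":0,"y":0,"z":0,"rx":0,"ry":0,"rz":0,"jaw":1.5},{"x":0,"y":0,"z":0,"rx":0,"ry":0,"rz":0,"jaw":1.5}]}}

```text
clock: 36.9
tool_pos: [0.6485, -0.0198, 0.1901]
eef_rot: [0.601, 0.799, 0.002, 0.0]
contact_force: [-1.2, -1.0, -0.0]
opening: 0.243
finger_force: 30.0
```

```bash
python3 t.py
```

```text
36.9 [ 0.6485 -0.0198  0.1901] x [-0.277  0.961  0.002] y [0.961 0.277 0.004] z [ 0.003  0.003 -1.   ] F [-1.2 -1.  -0. ] M [-0.24  0.3   0.12] op 21.4 29.995033890008926
hole in tool mm [61.9 10.1  9.4] F tool [-0.6 -1.4  0. ]
```

Call:
{"method": "send_rows", "body": {"motion": [{"x":0.06,"y":0,"z":0,"rx":0,"ry":0,"rz":0,"jaw":1.5},{"x":0.06,"y":0,"z":0,"rx":0,"ry":0,"rz":0,"jaw":1.5},{"x":0.06,"y":0,"z":0,"rx":0,"ry":0,"rz":0,"jaw":1.5},{"x":0,"y":0,"z":0,"rx":0,"ry":0,"rz":0,"jaw":1.5},{"x":0,"y":0,"z":0,"rx":0,"ry":0,"rz":0,"jaw":1.5}]}}

```text
clock: 37.4
tool_pos: [0.6481, -0.0183, 0.1901]
eef_rot: [0.601, 0.799, 0.002, 0.001]
contact_force: [-2.1, -0.7, -0.3]
opening: 0.243
finger_force: 30.0
```

```bash
python3 t.py
```

```text
37.4 [ 0.6481 -0.0183  0.1901] x [-0.277  0.961  0.001] y [0.961 0.277 0.004] z [ 0.003  0.002 -1.   ] F [-2.1 -0.7 -0.3] M [-0.1   0.31  0.09] op 21.4 29.995032325387
hole in tool mm [60.3 10.   9.5] F tool [-0.1 -2.2  0.3]
```

Call:
{"method": "send_rows", "body": {"motion": [{"x":0.06,"y":0,"z":0,"rx":0,"ry":0,"rz":0,"jaw":1.5},{"x":0.06,"y":0,"z":0,"rx":0,"ry":0,"rz":0,"jaw":1.5},{"x":0.06,"y":0,"z":0,"rx":0,"ry":0,"rz":0,"jaw":1.5},{"x":0.06,"y":0,"z":0,"rx":0,"ry":0,"rz":0,"jaw":1.5},{"x":0,"y":0,"z":0,"rx":0,"ry":0,"rz":0,"jaw":1.5}]}}

```text
clock: 37.9
tool_pos: [0.6475, -0.0161, 0.1901]
eef_rot: [0.601, 0.799, 0.002, 0.001]
contact_force: [-0.5, 1.1, -0.0]
opening: 0.248
finger_force: 30.0
```

```bash
python3 t.py
```

```text
37.9 [ 0.6475 -0.0161  0.1901] x [-0.277  0.961  0.001] y [0.961 0.277 0.004] z [ 0.003  0.002 -1.   ] F [-0.5  1.1 -0. ] M [-0.07  0.37  0.09] op 21.9 29.99508909881115
hole in tool mm [58.1 10.   9.5] F tool [ 1.2 -0.2  0. ]
```

Past the bulge: the force now pulls inward. I'll continue gently.

Call:
{"method": "send_rows", "body": {"motion": [{"x":0.06,"y":0,"z":0,"rx":0,"ry":0,"rz":0,"jaw":1.5},{"x":0.06,"y":0,"z":0,"rx":0,"ry":0,"rz":0,"jaw":1.5},{"x":0.06,"y":0,"z":0,"rx":0,"ry":0,"rz":0,"jaw":1.5},{"x":0,"y":0,"z":0,"rx":0,"ry":0,"rz":0,"jaw":1.5},{"x":0,"y":0,"z":0,"rx":0,"ry":0,"rz":0,"jaw":1.5}]}}

```text
clock: 38.4
tool_pos: [0.647, -0.0144, 0.1901]
eef_rot: [0.601, 0.799, 0.002, 0.001]
contact_force: [-2.0, 0.8, 0.0]
opening: 0.243
finger_force: 30.0
```

```bash
python3 t.py
```

```text
38.4 [ 0.647  -0.0144  0.1901] x [-0.277  0.961  0.001] y [0.961 0.277 0.004] z [ 0.003  0.002 -1.   ] F [-2.   0.8  0. ] M [0.05 0.34 0.08] op 21.4 29.994767010211945
hole in tool mm [56.3 10.   9.4] F tool [ 1.3 -1.7 -0.1]
```

Call:
{"method": "send_rows", "body": {"motion": [{"x":0.06,"y":0,"z":0,"rx":0,"ry":0,"rz":0,"jaw":1.5},{"x":0.06,"y":0,"z":0,"rx":0,"ry":0,"rz":0,"jaw":1.5},{"x":0.06,"y":0,"z":0,"rx":0,"ry":0,"rz":0,"jaw":1.5},{"x":0,"y":0,"z":0,"rx":0,"ry":0,"rz":0,"jaw":1.5},{"x":0,"y":0,"z":0,"rx":0,"ry":0,"rz":0,"jaw":1.5}]}}

```text
clock: 38.9
tool_pos: [0.6466, -0.0128, 0.1902]
eef_rot: [0.601, 0.799, 0.002, 0.001]
contact_force: [-0.2, 1.3, 0.1]
opening: 0.246
finger_force: 30.0
```

```bash
python3 t.py
```

```text
38.9 [ 0.6466 -0.0128  0.1902] x [-0.277  0.961  0.001] y [0.961 0.277 0.004] z [ 0.003  0.002 -1.   ] F [-0.2  1.3  0.1] M [0.14 0.35 0.08] op 21.7 29.994448721408844
hole in tool mm [54.7 10.   9.5] F tool [ 1.3  0.1 -0.1]
```

Call:
{"method": "send_rows", "body": {"motion": [{"x":0.06,"y":0,"z":0,"rx":0,"ry":0,"rz":0,"jaw":1.5},{"x":0.06,"y":0,"z":0,"rx":0,"ry":0,"rz":0,"jaw":1.5},{"x":0,"y":0,"z":0,"rx":0,"ry":0,"rz":0,"jaw":1.5},{"x":0,"y":0,"z":0,"rx":0,"ry":0,"rz":0,"jaw":1.5},{"x":0,"y":0,"z":0,"rx":0,"ry":0,"rz":0,"jaw":1.5}]}}

```text
clock: 39.4
tool_pos: [0.6463, -0.012, 0.1902]
eef_rot: [0.602, 0.799, 0.002, 0.001]
contact_force: [-2.0, 0.3, -0.5]
opening: 0.243
finger_force: 30.0
```

```bash
python3 t.py
```

```text
39.4 [ 0.6463 -0.012   0.1902] x [-0.276  0.961  0.001] y [0.961 0.276 0.004] z [ 0.004  0.002 -1.   ] F [-2.   0.3 -0.5] M [0.11 0.26 0.07] op 21.4 29.994691908359528
hole in tool mm [53.8 10.   9.5] F tool [ 0.9 -1.8  0.5]
```

Call:
{"method": "send_rows", "body": {"motion": [{"x":0.06,"y":0,"z":0,"rx":0,"ry":0,"rz":0,"jaw":1.5},{"x":0.04,"y":0,"z":0,"rx":0,"ry":0,"rz":0,"jaw":1.5},{"x":0,"y":0,"z":0,"rx":0,"ry":0,"rz":0,"jaw":1.5},{"x":0,"y":0,"z":0,"rx":0,"ry":0,"rz":0,"jaw":1.5},{"x":0,"y":0,"z":0,"rx":0,"ry":0,"rz":0,"jaw":1.5}]}}

```text
clock: 39.9
tool_pos: [0.646, -0.0113, 0.1902]
eef_rot: [0.602, 0.799, 0.002, 0.001]
contact_force: [-0.9, -0.2, -0.5]
opening: 0.248
finger_force: 30.0
```

```bash
python3 t.py
```

```text
39.9 [ 0.646  -0.0113  0.1902] x [-0.276  0.961  0.   ] y [0.961 0.276 0.004] z [ 0.004  0.001 -1.   ] F [-0.9 -0.2 -0.5] M [-0.09  0.15  0.07] op 21.8 29.993965700268745
hole in tool mm [53.  10.1  9.4] F tool [ 0.  -0.9  0.5]
```

Axial force is zero at s≈53, about 7.5 mm past the bulge, so the bow is seated. I'll release and lift clear.

Call:
{"method": "send_rows", "body": {"motion": [{"x":0,"y":0,"z":0,"rx":0,"ry":0,"rz":0,"jaw":2.6},{"x":0,"y":0,"z":0,"rx":0,"ry":0,"rz":0,"jaw":3.2},{"x":0,"y":0,"z":0,"rx":0,"ry":0,"rz":0,"jaw":4.5},{"x":0,"y":0,"z":0,"rx":0,"ry":0,"rz":0,"jaw":5.5},{"x":0,"y":0,"z":0,"rx":0,"ry":0,"rz":0,"jaw":5.5}]}}

```text
clock: 40.4
tool_pos: [0.6461, -0.0112, 0.1902]
eef_rot: [0.602, 0.799, 0.002, 0.001]
contact_force: [-0.3, -0.6, -0.1]
opening: 0.607
finger_force: 0.0
```

Call:
{"method": "send_rows", "body": {"motion": [{"x":0,"y":0,"z":0,"rx":0,"ry":0,"rz":0,"jaw":5.5},{"x":0,"y":0,"z":-2,"rx":0,"ry":0,"rz":0,"jaw":5.5},{"x":0,"y":0,"z":-3,"rx":0,"ry":0,"rz":0,"jaw":5.5},{"x":0,"y":0,"z":-4,"rx":0,"ry":0,"rz":0,"jaw":5.5},{"x":-2,"y":0,"z":-3,"rx":0,"ry":0,"rz":0,"jaw":5.5}]}}

```text
clock: 40.9
tool_pos: [0.6513, -0.0268, 0.3125]
eef_rot: [0.599, 0.8, 0.003, 0.001]
contact_force: [0.3, -0.3, -0.3]
opening: 0.623
finger_force: 0.0
```

Call:
{"method": "send_rows", "body": {"motion": [{"x":-4,"y":0,"z":0,"rx":0,"ry":0,"rz":0,"jaw":5.5},{"x":-2,"y":0,"z":0,"rx":0,"ry":0,"rz":0,"jaw":5.5},{"x":0,"y":0,"z":0,"rx":0,"ry":0,"rz":0,"jaw":5.5},{"x":0,"y":0,"z":0,"rx":0,"ry":0,"rz":0,"jaw":5.5},{"x":0,"y":0,"z":0,"rx":0,"ry":0,"rz":0,"jaw":5.5}]}}

```text
clock: 41.4
tool_pos: [0.6672, -0.0857, 0.3092]
eef_rot: [0.601, 0.8, 0.002, -0.0]
contact_force: [0.0, 0.4, -0.2]
opening: 0.625
finger_force: 0.0
```

Run:
```python
from h import *
st(); s=shot("wrist","w15",False)
H=np.array([.6411,.0425,.1808]); e=np.array([-.2756,.9613,0]); n=np.array([.9613,.2756,0])
hsv=cv2.cvtColor(s["img"],cv2.COLOR_RGB2HSV); m=((hsv[:,:,0]>15)&(hsv[:,:,0]<30)&(hsv[:,:,1]>110)&(hsv[:,:,2]>90))
w=np.argwhere(m)[:,::-1].astype(float); d=onz(s,w,H[2])-H; a=d@e*1e3; b=d@n*1e3
k=(a>-85)&(a<55)&(b>-30)&(b<12); a,b=a[k],b[k]
for c in range(-84,54,8):
    v=np.sort(b[(a>=c)&(a<c+8)])
    if len(v): print(c,[(q[0].round(1),q[-1].round(1)) for q in np.split(v,np.where(np.diff(v)>1.5)[0]+1)])
print(proj(s,[H]))
```

```text
41.4 [ 0.6672 -0.0857  0.3092] x [-0.279  0.96   0.003] y [0.96  0.279 0.002] z [ 0.002  0.004 -1.   ] F [ 0.   0.4 -0.2] M [-0.02  0.03  0.02] op 55.1 0.0
-76 [(np.float64(-15.2), np.float64(10.5))]
-68 [(np.float64(-29.2), np.float64(12.0))]
-60 [(np.float64(-30.0), np.float64(-22.6)), (np.float64(-21.0), np.float64(-16.0)), (np.float64(-6.2), np.float64(-0.5))]
-52 [(np.float64(-21.7), np.float64(-17.7)), (np.float64(-3.9), np.float64(0.2)), (np.float64(9.8), np.float64(11.6))]
-44 [(np.float64(-29.8), np.float64(-16.8)), (np.float64(-4.0), np.float64(0.1)), (np.float64(5.6), np.float64(11.4))]
-36 [(np.float64(-29.7), np.float64(-13.7)), (np.float64(-4.1), np.float64(-0.0)), (np.float64(2.3), np.float64(12.0))]
-28 [(np.float64(-29.6), np.float64(11.8))]
-20 [(np.float64(-23.9), np.float64(11.6))]
-12 [(np.float64(-19.9), np.float64(-5.9)), (np.float64(-3.5), np.float64(-0.4)), (np.float64(8.9), np.float64(9.7))]
-4 [(np.float64(-30.0), np.float64(-16.1)), (np.float64(-13.7), np.float64(-10.6))]
4 [(np.float64(-30.0), np.float64(-8.4)), (np.float64(10.1), np.float64(11.7))]
12 [(np.float64(-29.9), np.float64(-24.5)), (np.float64(-16.8), np.float64(1.6)), (np.float64(5.4), np.float64(10.8))]
[[270.674321    22.35335891]]
```

The leg lies along the hole, the bow wire is against the shank and the gripper is clear. I'll hand in.

```bash
python3 -c "
from plant import *
print(finish_job())"
```

```text
the job is handed in; nothing more can be done
None
```

I handed in the job at about 41 s with the wheel down on the collar, the clip snapped over the shank and the gripper clear. The hand-in returned no verdict, so this rests on my own force and camera readings.

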